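# Clear the rework plate into the scrap bin

### The job

Clear the rework plate: first lift the hold-down weight off it and stand it on the bench, then lever up the lip of the scrap bin's lid with the pry tool's blade so that the lid opens, wipe all the loose scrap parts off the plate into the bin with the scraper block, shut the lid fully, and stand the weight upright on the plate again. The scrap is sharp: never touch it with the fingers or the pry tool. Finish with both tools lying on the tool mat as they were found, flat side down, and leave everything else on the bench alone.

Things in the scene. Friction and masses are not known exactly. Their poses are not given: they have to be found in the camera images.
- station: Fixed work station; origin on the bench under its middle, z up. Aluminium plate, top 40 mm above the bench, x -85..85, y -130..40 mm; rims 12 mm above the plate at x = -85, x = 85 and y = -130. At y = 40 (no rim) it drops into the scrap bin: inside x -86..86, y 40..124 mm, floor 4 mm above the bench, walls 40 mm high, shut by a hinged steel lid
- plate_mid (a point): Middle of the plate's top surface (station 0, -45, 40 mm); axes as the station
- bin_floor (a point): Middle of the bin's floor (station 0, 82, 4 mm); axes as the station
- lid (a joint): Angle of the bin lid: 0 shut and level, 1.57 upright, stop at 2.0 (leaning away from the plate). Its hinge is stiff (about 0.12 N m): it stays at any angle where it is left; lifting it at the lip takes about 3 N
- lid_hinge (a point): Point on the lid's hinge line (station 0, 130, 43 mm), which runs along station x. The lid is a 186 x 94 x 4 mm steel sheet, from here to station y 36 when shut (41..45 mm above the bench); its free edge swings up and then over to station +y
- lid_lip (a point): Middle of the underside of the lid's lip, a tongue 50 mm wide sticking out 18 mm past the station's -x side (when shut: station x -93..-111, y 36..86, underside 41 mm above the bench). A fixed ledge of the same outline, top 29 mm above the bench, lies under it: the pry blade enters this 12 mm slot along station +x. Moves with the lid
- mat: Black rubber tool mat, fixed, 260 (x) x 240 (y) x 3 mm; origin under its middle; z up
- scraper: Scraper block, standing on its rubber edge: block 110 (x) x 30 (y) x 28 mm with an upright grey grip 50 (x) x 18 (y) mm on top, from 28 to 78 mm above its underside. Origin: middle of the underside; its long edge runs along its x. About 0.18 kg
- weight: Steel hold-down weight standing on the plate among the scrap: a foot 36 mm across and 12 mm high with an upright round stem 16 mm thick on top, up to 55 mm above its underside. Origin: middle of the underside; z along the stem. About 0.16 kg
- pry: Pry tool lying flat: black handle 85 long x 22 wide (y) x 26 mm high from x = -60 to 25 mm, and a flat steel blade 30 mm wide and 3 mm thick, level with the underside, from x = 25 to 75 mm. Origin: on the underside at a good place to grip the handle; x points to the blade's tip. About 0.08 kg
- scrap1: Scrap part lying on the plate at the start (may be absent): relay, a grey box 18 x 13 x 12 mm. Origin: middle of its underside
- scrap2: Scrap part lying on the plate at the start (may be absent): relay, a grey box 18 x 13 x 12 mm. Origin: middle of its underside
- scrap3: Scrap part lying on the plate at the start (may be absent): small transformer, a black box 16 x 14 x 14 mm with a copper band. Origin: middle of its underside
- scrap4: Scrap part lying on the plate at the start (may be absent): small transformer, a black box 16 x 14 x 14 mm with a copper band. Origin: middle of its underside
- scrap5: Scrap part lying on the plate at the start (may be absent): connector, a white box 20 x 10 x 10 mm. Origin: middle of its underside
- scrap6: Scrap part lying on the plate at the start (may be absent): connector, a white box 20 x 10 x 10 mm. Origin: middle of its underside
- scrap7: Scrap part lying on the plate at the start (may be absent): coil, a dark round disc 19 mm across and 10 mm high. Origin: middle of its underside
- scrap8: Scrap part lying on the plate at the start (may be absent): coil, a dark round disc 19 mm across and 10 mm high. Origin: middle of its underside
- flux_tin: Flux tin 54 mm across and 26 mm high, on the mat; a bystander, leave it alone. Origin at its underside
- solder_reel: Reel of solder 56 mm across and 34 mm high; a bystander, leave it alone. Origin at its underside
- circuit_board: Green circuit board 90 x 60 mm, 13 mm high; a bystander, leave it alone. Origin at its underside
- cleaner_bottle: White cleaner bottle 48 mm across and 110 mm high; a bystander, leave it alone. Origin at its underside
- screwdriver: Screwdriver 150 mm long; a bystander, leave it alone

How it is judged:
On the way, in this order (a step that is already met when the one before it is completed fails the run):
1. the weight stands off the plate, upright on the bench (z of weight in the frame of station below 0.02 m and angle between weight's own z axis and vertical below 0.15 rad and linear speed of weight below 0.03 m/s), for 0.2 s.
2. the lid is raised with the pry tool pressing on it (value of joint lid above 0.4 rad and contact force between pry and lid above 0.1 N).
3. the scraper block pushes a piece of scrap ((contact force between scraper and scrap1 above 0.03 N or contact force between scraper and scrap2 above 0.03 N or contact force between scraper and scrap3 above 0.03 N or contact force between scraper and scrap4 above 0.03 N or contact force between scraper and scrap5 above 0.03 N or contact force between scraper and scrap6 above 0.03 N or contact force between scraper and scrap7 above 0.03 N or contact force between scraper and scrap8 above 0.03 N)).
4. all the scrap lies in the bin (x of scrap1 in the frame of bin_floor between -0.087 and 0.087 m and y of scrap1 in the frame of bin_floor between -0.042 and 0.043 m and z of each of scrap1, scrap2, scrap3, scrap4, scrap5, scrap6, scrap7, scrap8 in the frame of bin_floor below 0.034 m and x of scrap2 in the frame of bin_floor between -0.087 and 0.087 m and y of scrap2 in the frame of bin_floor between -0.042 and 0.043 m and x of scrap3 in the frame of bin_floor between -0.087 and 0.087 m and y of scrap3 in the frame of bin_floor between -0.042 and 0.043 m and x of scrap4 in the frame of bin_floor between -0.087 and 0.087 m and y of scrap4 in the frame of bin_floor between -0.042 and 0.043 m and x of scrap5 in the frame of bin_floor between -0.087 and 0.087 m and y of scrap5 in the frame of bin_floor between -0.042 and 0.043 m and x of scrap6 in the frame of bin_floor between -0.087 and 0.087 m and y of scrap6 in the frame of bin_floor between -0.042 and 0.043 m and x of scrap7 in the frame of bin_floor between -0.087 and 0.087 m and y of scrap7 in the frame of bin_floor between -0.042 and 0.043 m and x of scrap8 in the frame of bin_floor between -0.087 and 0.087 m and y of scrap8 in the frame of bin_floor between -0.042 and 0.043 m), for 0.2 s.
5. the lid is shut (value of joint lid below 0.06 rad), for 0.2 s.
At the end, for the whole second after the job is handed in: every scrap part lies inside the bin, below its rim; the lid is shut to within 0.06 rad; scraper block and pry tool rest, released, with their origins within the mat's outline, underside on the mat, tilted less than 0.15 rad; the weight stands at rest on the plate, tilted less than 0.1 rad (all of step 4 and x of scraper in the frame of mat between -0.13 and 0.13 m and y of scraper in the frame of mat between -0.12 and 0.12 m and z of scraper in the frame of mat between -0.002 and 0.01 m and angle between each of scraper, pry's own z axis and vertical below 0.15 rad and linear speed of each of scraper, pry, weight below 0.02 m/s and x of pry in the frame of mat between -0.13 and 0.13 m and y of pry in the frame of mat between -0.12 and 0.12 m and z of pry in the frame of mat between -0.002 and 0.01 m and x of weight in the frame of plate_mid between -0.085 and 0.085 m and y of weight in the frame of plate_mid between -0.085 and 0.085 m and z of weight in the frame of plate_mid between -0.005 and 0.006 m and angle between weight's own z axis and vertical below 0.1 rad and value of joint lid below 0.06 rad); the robot touches nothing.
It fails at once if a finger presses on a piece of scrap (over 0.5 N) (contact force between the fingers and scrap1 above 0.5 N or contact force between the fingers and scrap2 above 0.5 N or contact force between the fingers and scrap3 above 0.5 N or contact force between the fingers and scrap4 above 0.5 N or contact force between the fingers and scrap5 above 0.5 N or contact force between the fingers and scrap6 above 0.5 N or contact force between the fingers and scrap7 above 0.5 N or contact force between the fingers and scrap8 above 0.5 N).
It fails at once if the pry tool pushes a piece of scrap (over 0.5 N) (contact force between pry and scrap1 above 0.5 N or contact force between pry and scrap2 above 0.5 N or contact force between pry and scrap3 above 0.5 N or contact force between pry and scrap4 above 0.5 N or contact force between pry and scrap5 above 0.5 N or contact force between pry and scrap6 above 0.5 N or contact force between pry and scrap7 above 0.5 N or contact force between pry and scrap8 above 0.5 N).
It fails at once if a bystander is moved by more than 40 mm (distance of any of flux_tin, solder_reel, circuit_board, cleaner_bottle, screwdriver from where it was at the start of the episode above 0.04 m).
Of scrap1, scrap2, scrap3, scrap4, scrap5, scrap6, scrap7, scrap8 only 5 to 8 are there at a start; the rules pass over those that are not, and their reading is None.
At some moment in a run one of scraper, pry may be knocked a few centimetres aside while the robot is not near it.
Once in a run the grip may slacken for a moment while it holds something.
It also fails if it takes over 210 s, if anything falls off the work surface, if the arm or the gripper's body presses on something with over 40 N, if the wrist force passes 120 N, or if a joint passes its speed limit or range.

### The arm

A 7-joint arm with a two-finger parallel gripper is mounted at the origin on the work surface. World frame = base frame: x ahead of the robot, y to its left, z up, the work surface at z = 0. Lengths are in m, angles in rad, forces in N, time in s.
With the tool pointing down it reaches from about 0.4 to 0.9 m from the base axis. Payload 5.5 kg.
Tool frame: the origin (TCP) lies on the centre line of the jaws, within the pads' length; the fingertips stand ahead of it and the grasp point (between the pads) lies 8 mm behind it (env.nose_length is the z of the fingertips in the tool frame, in m); z points along the fingers, y is the line along which they close (so a half turn about z gives the same grasp; the last joint's range is limited). The gripper opens to 85 mm and grips with 20 to 120 N. Pads are 22 mm wide; open, the fingers measure 114 mm over their backs; the gripper's body (76 mm by 85 mm) begins 54 mm behind the grasp point. The pads swing forward as they close: fully open they stand 13 mm farther back than shut.
Start: joints at [1.602, 0.501, -0.427, 1.55, 0.221, 1.138, -0.21], TCP at [0.149, -0.633, 0.242] pointing down, gripper open.
Joint ranges: [-2.88, 2.88], [-0.31, 2.03], [-1.54, 1.56], [0.2, 2.42], [-1.41, 4.55], [0.19, 2.02], [-2.57, 2.57]. Speed limits (rad/s): [2.57, 2.57, 3.14, 3.14, 3.14, 3.14, 3.14].

### API

Orientations are given as a rotation vector (axis times angle).
In Python, from workcell import env gives the robot as it stands. The module is installed in compiled form; this text tells all that it offers.
- The arm moves only by the tool apply_moves, never from a script. Its argument "commands" is a list of rows, each a list of 5 numbers: the opening, from 0 (shut) to 1 (fully open), then the shift along the tool's x, y, z in mm, then the turn about the tool's z in degrees. In form: [[hand, dx, dy, dz, yaw], ...]. A call has 1 to 8 rows; each row shifts and turns the commanded pose from where the row before left it, along the tool's axes as they then stand; what a row does not reach is not made up. A row lasts 1/12 s, in which the tool goes at most 41.7 mm and 7.16 degrees, less where a joint would pass 70% of its speed; a pose out of reach is approached as far as the arm can. A call is refused whole if a number of a shift passes 41.7 or a number of a turn 7.16, either way. A call with a gripper value outside its range is refused whole. The fingers move at their own pace and stop on an object; "force" is the grip in N (left out, the last holds). Time passes only in rows, so rows that do not move let the fingers close. It gives the time, the measured TCP pose, the force, the opening and the grip force at its end, in the units of the state.
- env.observe(): the state, without advancing time (a new reading comes with each control period).
- env.capture(name): name is "scene" or "side" or "wrist"; returns a dict with "frame" (480x640x3 uint8, red, green, blue), "range_z" (480x640 float32, m along the optical axis (not along the pixel's ray), 0 where there is no reading), "fx", "fy", "cx", "cy" (pixels), "eye" and "rotation" of the camera in the world. Camera axes: x right, y down, z forward; pixel columns grow to the right and rows downward; lengths in m; the calibration is good to about 2 mm. The wrist camera is an equidistant fisheye: a pixel r from the principal point sees the ray r / f radians off the axis. A picture is of the moment at which its call begins.
- env.close_job(): hands the job in; it is judged then, once.
The state is a dict: "time": time; "q": joint angles; "dq": joint speeds; "joint_torque": joint torques, N m; "ee_pos": TCP position; "eef_rot": TCP orientation; "force": force on the tool from outside, world axes, zero at the start; "torque": the same for the moment, N m; "gripper_width": opening from 0.0 (shut) to 1.0 (fully open); "gripper_force": force on a finger pad.
Only numpy, scipy, OpenCV 4.12 (cv2) and the standard library are available. Lean on these libraries where they do the work, as an engineer would, in place of code of your own. Each camera call takes 0.05 s, during which the arm holds its last target. There are 200 camera calls.

## Working session

There is one attempt and no reset: what is moved stays moved. The work goes in short steps, Python scripts to look and compute and a tool call to move; the robot and the scene stay as the last step left them, time stands still between calls to the robot, and variables do not carry over. Pictures are saved under pics/ and viewed, at most 14 in all, crops included, and the job is handed in when it is done.

Besides the shell and the picture viewer there is one more tool, called after "Emit:" as name(argument=value, ...) on one line, values as JSON. apply_moves: Moves the arm, as the interface text tells. Its arguments: {"type":"object","properties":{"commands":{"type":"array"},"force":{"type":"number"}},"required":["commands"]}

```bash
mkdir -p pics; cat > h.py <<'E'
import numpy as np, cv2
from workcell import env
from scipy.spatial.transform import Rotation as R
def cap(n,f,crop=None,s=1):
    c=env.capture(n); im=c["frame"][:,:,::-1]
    if crop: x0,y0,x1,y1=crop; im=im[y0:y1,x0:x1]
    im=cv2.resize(im,None,fx=s,fy=s,interpolation=cv2.INTER_CUBIC)
    cv2.imwrite("pics/"+f,im); np.savez("pics/"+n+".npz",**c); return c
def cloud(c):
    v,u=np.mgrid[0:480,0:640]; z=c["range_z"]
    P=np.stack([(u-c["cx"])/c["fx"]*z,(v-c["cy"])/c["fy"]*z,z],-1)
    W=P@np.array(c["rotation"]).T+np.array(c["eye"]); W[z==0]=np.nan; return W
E
python3 - <<'E'
from h import *
for n in("scene","side"):
    c=cap(n,n+"0.png"); print(n,c["eye"],np.round(c["rotation"],3).tolist(),c["fx"],c["cx"],c["cy"])
s=env.observe(); print({k:np.round(v,3) for k,v in s.items()},env.nose_length)
E
```

```text
scene [ 1.43625316 -0.07275699  0.87098964] [-1.795, -1.599, 0.741] 546.3118684978525 318.65543318598225 247.95029331635016
side [0.29896503 1.1457426  0.71070977] [-0.238, 2.637, -1.516] 507.2999772272181 313.28762096541664 234.21107902154003
{'time': np.float64(0.1), 'q': array([ 1.602,  0.502, -0.427,  1.551,  0.221,  1.138, -0.21 ]), 'dq': array([ 0.   , -0.001, -0.001, -0.003, -0.001,  0.   ,  0.001]), 'joint_torque': array([-1.1000e-02, -5.7081e+01, -5.8390e+00, -2.8175e+01,  1.0000e-02,
        6.0000e-03, -0.0000e+00]), 'ee_pos': array([ 0.149, -0.632,  0.241]), 'eef_rot': array([-3.119, -0.363,  0.   ]), 'force': array([-0.641,  0.08 ,  0.746]), 'torque': array([ 0.083, -0.024,  0.049]), 'gripper_force': np.float64(0.0), 'gripper_width': np.float64(0.997)} 0.011
```

View pics/scene0.png

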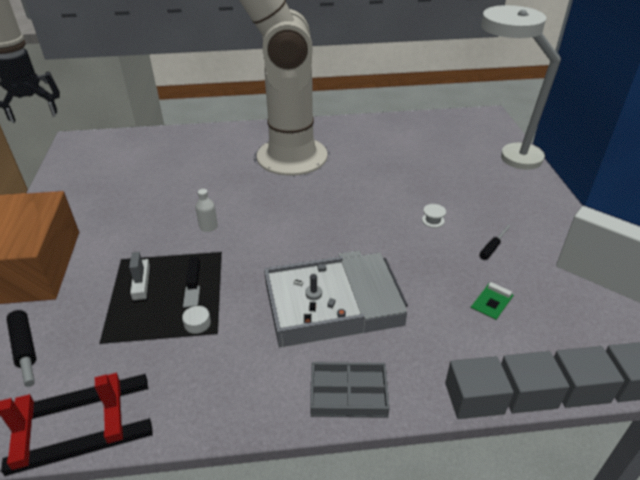

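View pics/side0.png

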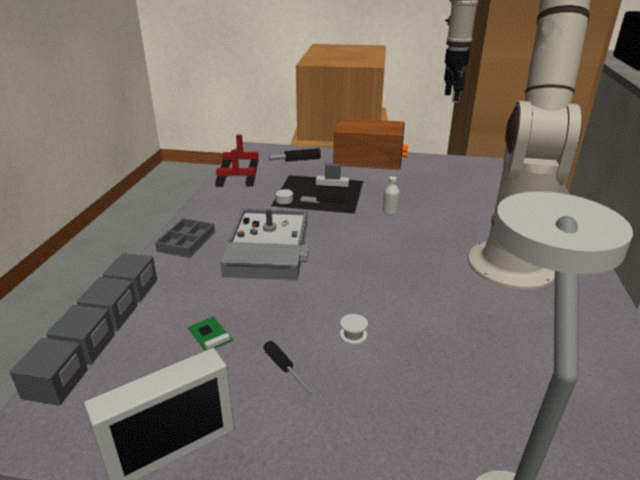

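```bash
sed -i 's/W=P@np.array(c\["rotation"\]).T/W=P@R.from_rotvec(c["rotation"]).as_matrix().T/' h.py
cat >> h.py <<'E'
def load(n): return dict(np.load("pics/"+n+".npz"))
def ortho(cs,x0,x1,y0,y1,res=0.001):
    # top view: up = +x, left = +y ; returns height & colour
    H=np.full((int((x1-x0)/res),int((y1-y0)/res)),np.nan); C=np.zeros(H.shape+(3,),np.uint8)
    for c in cs:
        # upsample depth/colour for density
        W=cloud(c); k=4
        Wb=cv2.resize(W.astype(np.float32),None,fx=k,fy=k,interpolation=cv2.INTER_NEAREST if False else cv2.INTER_LINEAR); F=cv2.resize(c["frame"],None,fx=k,fy=k)
        p=Wb.reshape(-1,3); f=F.reshape(-1,3)[:,::-1]
        m=np.isfinite(p[:,0])&(p[:,0]>x0)&(p[:,0]<x1)&(p[:,1]>y0)&(p[:,1]<y1); p=p[m];f=f[m]
        o=np.argsort(p[:,2]); p=p[o]; f=f[o]
        i=((x1-p[:,0])/res).astype(int).clip(0,H.shape[0]-1); j=((y1-p[:,1])/res).astype(int).clip(0,H.shape[1]-1)
        H[i,j]=p[:,2]; C[i,j]=f
    return H,C
def proj(c,p):
    q=(np.atleast_2d(p)-c["eye"])@R.from_rotvec(c["rotation"]).as_matrix()
    return np.c_[q[:,0]/q[:,2]*c["fx"]+c["cx"],q[:,1]/q[:,2]*c["fy"]+c["cy"]]
E
python3 - <<'E'
from h import *
c=load("scene"); W=cloud(c)
for u,v in [(140,275),(138,262),(192,275),(192,297),(197,318),(314,285),(375,285),(300,330),(207,215),(100,380),(250,300),(350,385)]: print((u,v),np.round(W[v,u],4))
for n,cr in(("scene",(100,230,420,350)),):
    im=c["frame"][cr[1]:cr[3],cr[0]:cr[2],::-1]; cv2.imwrite("pics/sc1.png",cv2.resize(im,None,fx=2.5,fy=2.5,interpolation=cv2.INTER_CUBIC))
H,C=ortho([c],0.4,0.9,-0.5,0.25,0.001)
for y in range(0,500,100): cv2.line(C,(0,y),(8,y),(0,0,255),1)
for x in range(50,750,100): cv2.line(C,(x,0),(x,8),(0,0,255),1)
cv2.imwrite("pics/ortho.png",C); np.save("pics/H.npy",H)
E
```

```text
(140, 275) [ 0.5374 -0.3694  0.054 ]
(138, 262) [ 0.5211 -0.3707  0.0775]
(192, 275) [ 0.5266 -0.262   0.0314]
(192, 297) [ 0.5706 -0.2632  0.0064]
(197, 318) [ 0.656  -0.244   0.0298]
(314, 285) [6.37e-01 6.00e-04 7.75e-02]
(375, 285) [0.6225 0.1328 0.0477]
(300, 330) [ 0.7233 -0.0368  0.0417]
(207, 215) [ 0.3379 -0.2337  0.0539]
(100, 380) [ 0.8483 -0.3828  0.1063]
(250, 300) [ 0.5911 -0.1368  0.0025]
(350, 385) [0.8518 0.0436 0.0262]
```

View pics/ortho.png

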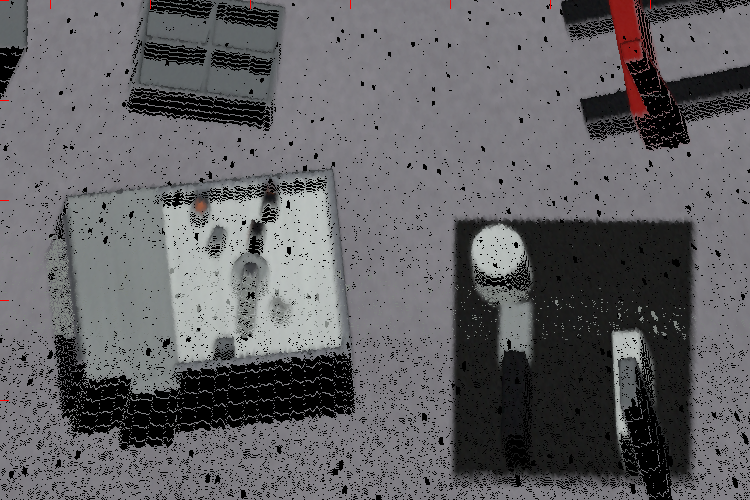

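View pics/sc1.png

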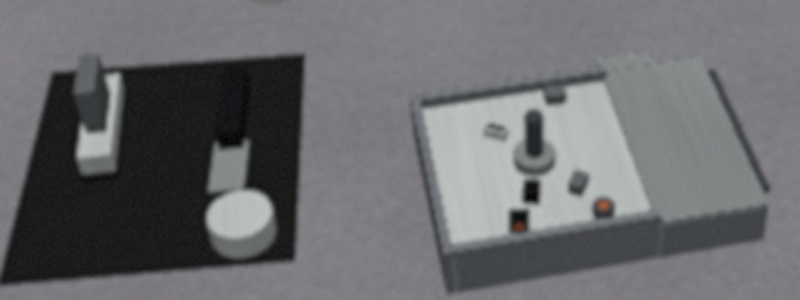

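```bash
python3 - <<'E'
from h import *
for n in("scene","side"):
    c=load(n); W=cloud(c).reshape(-1,3); col=c["frame"].reshape(-1,3).astype(int)
    ok=np.isfinite(W[:,0]); W=W[ok]; col=col[ok]
    b=(abs(W[:,0]-.62)<.16)&(abs(W[:,1]-.05)<.2)
    print(n,"bench z",np.median(W[(abs(W[:,0]-.62)<.05)&(abs(W[:,1]+.12)<.015)][:,2]))
    S=W[b&(W[:,2]>.035)&(W[:,2]<.06)]
    rect=cv2.minAreaRect(S[:,:2].astype(np.float32)); print("station",rect)
    L=W[b&(W[:,2]>.043)&(W[:,2]<.050)&(W[:,1]>.06)]; 
    print("lid",cv2.minAreaRect(L[:,:2].astype(np.float32)),len(L))
    m=(abs(W[:,0]-.54)<.09)&(abs(W[:,1]+.365)<.05)
    g=W[m&(W[:,2]>.06)]; print("grip",cv2.minAreaRect(g[:,:2].astype(np.float32)),g[:,2].max())
    g=W[m&(W[:,2]>.025)&(W[:,2]<.036)]; print("block",cv2.minAreaRect(g[:,:2].astype(np.float32)))
    m=(abs(W[:,0]-.52)<.075)&(abs(W[:,1]+.265)<.03)
    g=W[m&(W[:,2]>.022)&(W[:,2]<.036)]; print("handle",cv2.minAreaRect(g[:,:2].astype(np.float32)),g[:,2].max())
    g=W[b&(W[:,2]>.08)]; print("stem top",g.mean(0),len(g),np.ptp(g,0),g[:,2].max())
E
```

```text
scene bench z 0.0014470441217246943
station ((0.6156330704689026, 0.043573327362537384), (0.20738865435123444, 0.2764543890953064), 6.2697834968566895)
lid ((0.6106469631195068, 0.12464843690395355), (0.1283656358718872, 0.21037857234477997), 89.95027923583984) 3072
grip ((0.5163598656654358, -0.3789895176887512), (0.0520654171705246, 0.019577158614993095), 2.6423988342285156) 0.08638759652784611
block ((0.5149435997009277, -0.3785379230976105), (0.1117284744977951, 0.028853656724095345), 1.9097886085510254)
handle ((0.5057795643806458, -0.2632344365119934), (0.022723963484168053, 0.08968592435121536), 88.07890319824219) 0.03509901339755017
stem top [ 6.31895195e-01 -6.02579837e-04  9.23669829e-02] 71 [0.01715152 0.01353846 0.02000384] 0.1003177990636216
side bench z nan
station ((0.614192545413971, 0.0455956906080246), (0.20459343492984772, 0.28488102555274963), 6.286650657653809)
lid ((0.6111170053482056, 0.12962141633033752), (0.12924562394618988, 0.2109694480895996), 87.2514877319336) 966
grip ((0.5134313106536865, -0.3745924234390259), (0.049097295850515366, 0.02971320040524006), 6.949046611785889) 0.08138558149565878
block ((0.5140798687934875, -0.3750813603401184), (0.10628223419189453, 0.03558248654007912), 3.317049503326416)
handle ((0.5039353370666504, -0.2591908276081085), (0.03346019610762596, 0.08470723032951355), 88.70370483398438) 0.030772219533939937
stem top [0.62686881 0.00592277 0.08908858] 36 [0.01437714 0.01770187 0.01447538] 0.09473828165087983
  return _methods._mean(a, axis=axis, dtype=dtype,
  ret = ret.dtype.type(ret / rcount)
```

Emit:
apply_moves(commands=[[1,25.5,-21.1,0,0],[1,25.5,-21.1,0,0],[1,25.5,-21.1,0,0],[1,25.5,-21.1,0,0],[1,25.5,-21.1,0,0],[1,25.5,-21.1,0,0],[1,25.5,-21.1,0,0],[1,25.5,-21.1,0,0]])

```text
time: 0.77
ee_pos: [0.3096, -0.4198, 0.242]
eef_rot: [-3.12, -0.363, 0.001]
force: [0.2, -0.3, 0.0]
gripper_width: 0.999
gripper_force: 0.0
```

Emit:
apply_moves(commands=[[1,25.5,-21.1,0,0],[1,25.5,-21.1,0,0],[1,25.5,-21.1,0,0],[1,25.5,-21.1,0,0],[1,25.5,-21.1,0,0],[1,25.5,-21.1,0,0],[1,25.5,-21.1,0,0],[1,25.5,-21.1,0,0]])

```text
time: 1.43
ee_pos: [0.4693, -0.2089, 0.2421]
eef_rot: [3.121, 0.363, -0.001]
force: [-0.2, -0.4, -0.2]
gripper_width: 1.0
gripper_force: 0.0
```

Emit:
apply_moves(commands=[[1,25.5,-21.1,0,0],[1,25.5,-21.1,0,0],[1,25.5,-21.1,0,0],[1,25.5,-21.1,0,0],[1,25.5,-21.1,0,0],[1,25.5,-21.1,0,0],[1,25.5,-21.1,0,0],[1,0,0,0,7]])

```text
time: 2.1
ee_pos: [0.6111, -0.0174, 0.2422]
eef_rot: [-3.13, -0.185, -0.004]
force: [-1.1, 0.9, 0.1]
gripper_width: 1.002
gripper_force: 0.0
```

```bash
python3 - <<'E'
from h import *
s=env.observe(); print(s["time"],s["ee_pos"],s["eef_rot"],s["q"])
c=cap("wrist","w1.png"); print(c["eye"],c["rotation"],c["fx"],c["cx"],c["cy"])
E
```

```text
2.1 [ 0.61111907 -0.0173591   0.24216709] [-3.13041032 -0.18518295 -0.00357985] [ 0.49566281  0.48256539 -0.6863089   1.64814978  0.32548896  1.12686547
 -1.72779417]
[ 0.68136552 -0.00919351  0.37417663] [ 2.1832924  -1.93646918 -0.28302168] 371.64829954431775 317.4116727511538 238.03788470044344
```

View pics/w1.png

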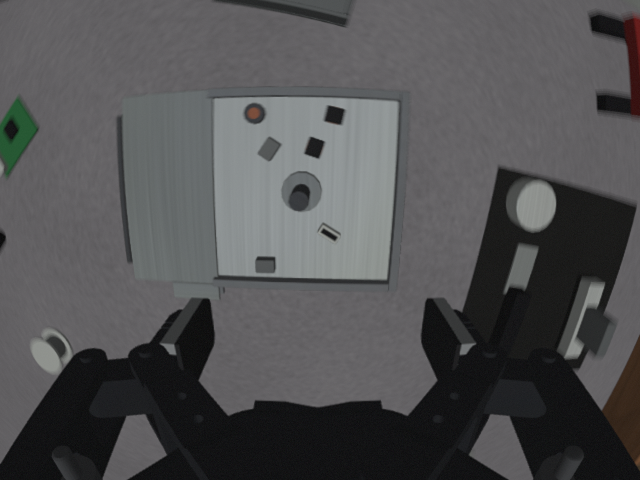

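```bash
cat >> h.py <<'E'
def wray(c,uv,z):
    uv=np.atleast_2d(uv).astype(float); d=uv-[c["cx"],c["cy"]]; r=np.linalg.norm(d,axis=1); t=r/c["fx"]
    k=np.where(r>0,np.sin(t)/np.maximum(r,1e-9),0)
    v=np.c_[d[:,0]*k,d[:,1]*k,np.cos(t)]@R.from_rotvec(c["rotation"]).as_matrix().T
    e=np.array(c["eye"]); return e+v*((np.asarray(z)-e[2])/v[:,2])[:,None]
E
python3 - <<'E'
from h import *
c=load("wrist")
im=c["frame"][80:310,100:420,::-1]; cv2.imwrite("pics/w1c.png",cv2.resize(im,None,fx=2.5,fy=2.5,interpolation=cv2.INTER_CUBIC))
P=dict(lidpl_top=(214,97,.045),lidpl_bot=(217,278,.045),lid_tl=(123,98,.045),lid_bl=(133,280,.045),rim_or=(407,91,.052),rim_br=(399,289,.052),pl_tr=(398,99,.04),pl_br=(388,278,.04),lip0=(174,291,.045),lip1=(223,291,.045),stem=(298,202,.095),foot=(301,190,.045))
for k,(u,v,z) in P.items(): print(k,np.round(wray(c,(u,v),[z])[0],4))
E
```

```text
lidpl_top [0.7045 0.0881 0.045 ]
lidpl_bot [0.533  0.0741 0.045 ]
lid_tl [0.7017 0.182  0.045 ]
lid_bl [0.5164 0.1682 0.045 ]
rim_or [ 0.7284 -0.0801  0.052 ]
rim_br [ 0.5462 -0.1029  0.052 ]
pl_tr [ 0.7213 -0.0754  0.04  ]
pl_br [ 0.5517 -0.0929  0.04  ]
lip0 [0.5116 0.1203 0.045 ]
lip1 [0.5197 0.0676 0.045 ]
stem [6.268e-01 6.000e-04 9.500e-02]
foot [0.6282 0.0008 0.045 ]
```

View pics/w1c.png

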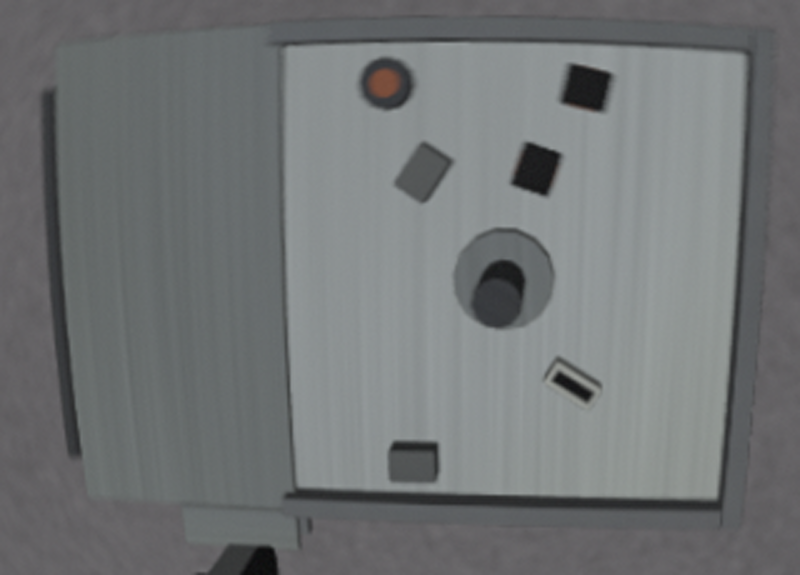

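```bash
cat >> h.py <<'E'
def fit(m,w):
    # 2D rigid fit m(model)->w
    m=np.array(m,float);w=np.array(w,float)[:,:2];mc,wc=m.mean(0),w.mean(0);a=m-mc;b=w-wc
    th=np.arctan2((a[:,0]*b[:,1]-a[:,1]*b[:,0]).sum(),(a*b).sum()); Q=np.array([[np.cos(th),-np.sin(th)],[np.sin(th),np.cos(th)]])
    t=wc-Q@mc; return np.degrees(th),t,(w-(m@Q.T+t))
def cp(u,v): return (100+u/2.5,80+v/2.5)
E
python3 - <<'E'
from h import *
c=load("wrist")
D=[((93,130),(57,45),45),((-93,130),(88,497),45),((85,-130),(748,52),40),((-85,-130),(718,498),40),((-111,86),(185,541),45),((-111,36),(299,548),45),((93,-138),(770,30),52),((-93,-138),(738,524),52)]
W=np.array([wray(c,cp(*d[1]),[d[2]/1000])[0] for d in D])
th,t,r=fit(np.array([d[0] for d in D])/1000,W); print(th,t,np.round(r*1000,1).tolist())
Q=R.from_euler('z',th,degrees=True).as_matrix()[:2,:2]
for n,p in dict(coil=(386,83,50),tr1=(586,88,54),tr2=(537,168,54),relay=(424,172,52),conn=(573,383,50),relay2=(413,460,52),weight=(504,278,52),stem=(497,303,95)).items():
    w=wray(c,cp(*p[:2]),[p[2]/1000])[0]; print(n,np.round(w,4),np.round((w[:2]-t)@Q*1000,1))
print("lipmid",Q@[-.102,.061]+t)
# scene check
s=load("scene")
for u,v,z in ((170,0,0),): pass
S=cloud(s).reshape(-1,3); S=S[np.isfinite(S[:,0])]; L=(S[:,:2]-t)@Q
b=(abs(L[:,0])<.12)&(abs(L[:,1])<.15)&(S[:,2]>.044)&(S[:,2]<.06)
print("scene loc extents",[np.percentile(L[b][:,i],[0.5,99.5]).round(4) for i in (0,1)])
E
```

```text
5.4869571146099405 [0.62308478 0.04553248] [[-1.5, -1.6], [0.2, -0.7], [-0.2, -1.0], [-0.5, -0.4], [0.9, 0.0], [0.9, 0.2], [-1.2, 1.9], [1.5, 1.5]]
coil [0.6922 0.0486 0.05  ] [69.1 -3.6]
tr1 [ 0.6975 -0.0202  0.054 ] [ 67.8 -72.6]
tr2 [ 0.6681 -0.007   0.054 ] [ 39.7 -56.6]
relay [0.6624 0.0317 0.052 ] [ 37.8 -17.5]
conn [ 0.5927 -0.029   0.05  ] [-37.3 -71.3]
relay2 [0.5567 0.0264 0.052 ] [-67.9 -12.7]
weight [ 0.6283 -0.      0.052 ] [  0.8 -45.9]
stem [0.6274 0.     0.095 ] [ -0.  -45.7]
lipmid [0.51571938 0.09649982]
scene loc extents [array([-0.1073,  0.0949]), array([-0.1384,  0.1349])]
```

Emit:
apply_moves(commands=[[1,9,-8,20,1.3],[1,9,-8,35,0],[1,0,0,35,0],[1,0,0,30,0],[1,0,0,20,0],[1,0,0,0,0],[1,0,0,0,0]])

```text
time: 2.73
ee_pos: [0.6236, -0.0089, 0.1012]
eef_rot: [3.138, 0.137, -0.005]
force: [0.7, -0.2, 0.8]
gripper_width: 1.001
gripper_force: 0.0
```

Emit:
apply_moves(commands=[[1,2,-4,0,0],[1,2.5,-4.5,0,0],[1,0,0,10,0],[1,0,0,10,0],[1,0,0,9,0],[1,0,0,0,0],[1,0,0,0,0]])

```text
time: 3.32
ee_pos: [0.6278, 0.0008, 0.0721]
eef_rot: [3.139, 0.136, -0.004]
force: [0.0, 1.7, 0.4]
gripper_width: 0.999
gripper_force: 0.0
```

Emit:
apply_moves(commands=[[0,0,0,0,0],[0,0,0,0,0],[0,0,0,0,0],[0,0,0,0,0],[0,0,0,0,0],[0,0,0,0,0],[0,0,0,0,0],[0,0,0,0,0]], force=60)

```text
time: 3.98
ee_pos: [0.6291, 0.001, 0.0737]
eef_rot: [3.138, 0.136, 0.001]
force: [0.4, 0.0, 2.3]
gripper_width: 0.166
gripper_force: 58.4
```

Emit:
apply_moves(commands=[[0,0,0,-15,0],[0,0,0,-25,0],[0,0,0,-20,0],[0,-20,8,0,0],[0,-30,12,0,0],[0,-30,12,0,0],[0,-30,12,0,0],[0,-30,12,0,0]])

```text
time: 4.65
ee_pos: [0.4926, -0.0674, 0.1339]
eef_rot: [3.138, 0.137, -0.0]
force: [-0.0, 0.1, -1.4]
gripper_width: 0.17
gripper_force: 58.5
```

Emit:
apply_moves(commands=[[0,-25,10.8,0,0],[0,0,0,25,0],[0,0,0,30,0],[0,0,0,25,0],[0,0,0,10,0],[0,0,0,0,0],[0,0,0,0,0]])

```text
time: 5.23
ee_pos: [0.4704, -0.0794, 0.0438]
eef_rot: [-3.138, -0.138, 0.001]
force: [0.4, -0.4, -2.2]
gripper_width: 0.166
gripper_force: 58.6
```

Emit:
apply_moves(commands=[[0,0,0,5,0],[0,0,0,4,0],[0,0,0,1,0],[0,0,0,0,0],[0,0,0,0,0],[0,0,0,0,0]])

```text
time: 5.73
ee_pos: [0.4705, -0.0799, 0.0337]
eef_rot: [3.138, 0.137, 0.001]
force: [-0.5, 1.0, 1.0]
gripper_width: 0.168
gripper_force: 58.8
```

Emit:
apply_moves(commands=[[0.4,0,0,0,0],[0.6,0,0,0,0],[0.6,0,0,0,0],[0.6,0,0,0,0],[0.6,0,0,0,0],[0.6,0,0,-15,0],[0.6,0,0,-40,0],[0.6,0,0,-40,0]])

```text
time: 6.4
ee_pos: [0.4684, -0.0792, 0.128]
eef_rot: [-3.136, -0.138, 0.007]
force: [1.4, -0.3, 0.0]
gripper_width: 0.601
gripper_force: 0.0
```

Emit:
apply_moves(commands=[[0.6,0,0,-40,0],[0.7,0,0,-40,0],[0.8,0,0,-25,0],[0.8,0,25,0,0],[0.8,0,25,0,0],[0.8,0,0,0,0]])

```text
time: 6.9
ee_pos: [0.4747, -0.1353, 0.234]
eef_rot: [3.136, 0.127, 0.002]
force: [-0.3, 0.1, -1.1]
gripper_width: 0.795
gripper_force: 0.0
```

```bash
python3 - <<'E'
from h import *
s=env.observe(); print(s["time"],s["ee_pos"],s["eef_rot"])
c=cap("wrist","w2.png")
E
```

```text
6.9 [ 0.47471965 -0.13527775  0.23397843] [3.13557734e+00 1.26875636e-01 1.99313081e-03]
```

View pics/w2.png

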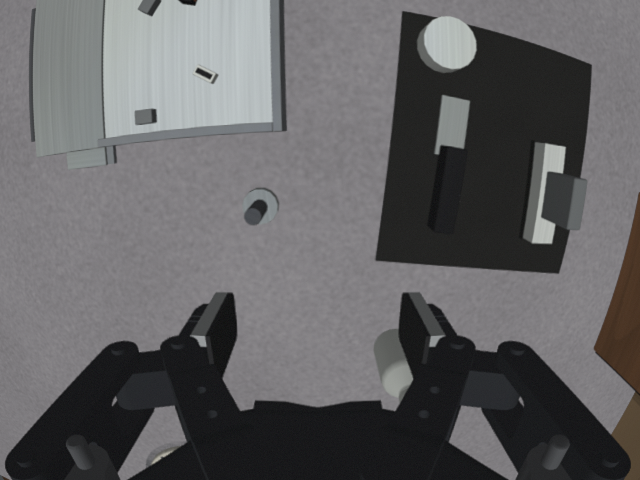

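```bash
python3 - <<'E'
from h import *
c=load("wrist")
for n,u,v,z in (("hf",454.5,147,.029),("hb",441,233,.029),("tip",455.5,97.5,.006),("tipL",441.5,95.5,.006),("tipR",470,99,.006),("w",260,204,.008),("blk_f",549,143,.031),("blk_b",537,243,.031),("grip_f",566,174,.081),("grip_b",560,228,.081),("matTL",403,11,.003),("matTR",592,65,.003),("matBL",376,260,.003),("matBR",560,273,.003),("tin",447,43,.029)):
    print(n,np.round(wray(c,(u,v),[z])[0],4))
E
```

```text
hf [ 0.5459 -0.2595  0.029 ]
hb [ 0.4614 -0.2584  0.029 ]
tip [ 0.5962 -0.264   0.006 ]
tipL [ 0.5957 -0.2489  0.006 ]
tipR [ 0.5975 -0.28    0.006 ]
w [ 0.4708 -0.0794  0.008 ]
blk_f [ 0.5674 -0.3665  0.031 ]
blk_b [ 0.4606 -0.3738  0.031 ]
grip_f [ 0.5401 -0.3559  0.081 ]
grip_b [ 0.4896 -0.361   0.081 ]
matTL [ 0.6783 -0.204   0.003 ]
matTR [ 0.6763 -0.4435  0.003 ]
matBL [ 0.42  -0.202  0.003]
matBR [ 0.418  -0.4428  0.003 ]
tin [ 0.6445 -0.2428  0.029 ]
```

Emit:
apply_moves(commands=[[0.7,9,32,0,0],[0.7,9,32,0,0],[0.7,9,32,0,0],[0.7,9,33,0,0],[0.7,0,0,30,4],[0.7,0,0,35,3],[0.7,0,0,35,0],[0.7,0,0,30,0]])

```text
time: 7.62
ee_pos: [0.5209, -0.2537, 0.1009]
eef_rot: [-3.14, 0.055, 0.002]
force: [-0.1, -0.7, 0.4]
gripper_width: 0.699
gripper_force: 0.0
```

Emit:
apply_moves(commands=[[0.7,0,0,25,0],[0.7,0,0,0,0],[0.7,0,0,0,0]])

```text
time: 7.87
ee_pos: [0.5206, -0.2533, 0.0771]
eef_rot: [-3.139, 0.053, 0.005]
force: [-0.0, -0.1, 0.1]
gripper_width: 0.697
gripper_force: 0.0
```

Emit:
apply_moves(commands=[[0.7,1,4,0,0.4],[0.7,0,3.6,10,0],[0.7,0,0,20,0],[0.7,0,0,15,0],[0.7,0,0,10,0],[0.7,0,0,6,0],[0.7,0,0,0,0],[0.7,0,0,0,0]])

```text
time: 8.53
ee_pos: [0.5225, -0.2625, 0.0173]
eef_rot: [-3.141, 0.066, 0.0]
force: [0.1, 0.6, 0.4]
gripper_width: 0.701
gripper_force: 0.0
```

Emit:
apply_moves(commands=[[0,0,0,0,0],[0,0,0,0,0],[0,0,0,0,0],[0,0,0,0,0],[0,0,0,0,0],[0,0,0,0,0],[0,0,0,0,0],[0,0,0,0,0]], force=100)

```text
time: 9.2
ee_pos: [0.5231, -0.263, 0.0184]
eef_rot: [3.14, -0.066, 0.002]
force: [-0.2, 1.1, 6.4]
gripper_width: 0.232
gripper_force: 98.9
```

Emit:
apply_moves(commands=[[0,0,0,-10,0],[0,0,0,-25,0],[0,0,0,-35,0],[0,0,0,-35,0],[0,0,0,-25,0],[0,0,0,0,0],[0,0,0,0,0]])

```text
time: 9.78
ee_pos: [0.5233, -0.2633, 0.1496]
eef_rot: [3.139, -0.067, 0.005]
force: [-0.4, 0.8, -1.4]
gripper_width: 0.236
gripper_force: 97.9
```

Emit:
apply_moves(commands=[[0,-11.6,-33.7,0,0],[0,-11.6,-33.7,0,0],[0,-11.6,-33.7,0,0],[0,-11.6,-33.7,0,0],[0,-11.6,-33.7,0,0],[0,-11.6,-33.7,0,0],[0,-11.6,-33.7,0,0],[0,-11.6,-33.7,0,0]])

```text
time: 10.45
ee_pos: [0.4388, 0.0118, 0.1462]
eef_rot: [-3.141, 0.067, 0.004]
force: [1.0, 1.3, -1.1]
gripper_width: 0.232
gripper_force: 98.0
```

Emit:
apply_moves(commands=[[0,-11.6,-33.7,0,0],[0,-11.6,-33.7,0,0],[0,0,0,0,-4],[0,0,0,0,-4],[0,0,0,0,0],[0,0,0,0,0]])

```text
time: 10.95
ee_pos: [0.4196, 0.0786, 0.1465]
eef_rot: [-3.138, -0.15, 0.003]
force: [-0.1, -0.1, 0.1]
gripper_width: 0.228
gripper_force: 98.0
```

```bash
python3 - <<'E'
from h import *
s=env.observe(); print(s["time"],s["ee_pos"],s["eef_rot"],s["q"],s["force"])
c=cap("wrist","w3.png")
E
```

```text
10.95 [0.41963268 0.07862686 0.14645025] [-3.13789713 -0.14978572  0.00338403] [ 0.44258784  0.29977886 -0.77796101  2.16122981  0.29572085  0.7879158
 -2.00007384] [-0.09211811 -0.12314446  0.1312194 ]
```

View pics/w3.png

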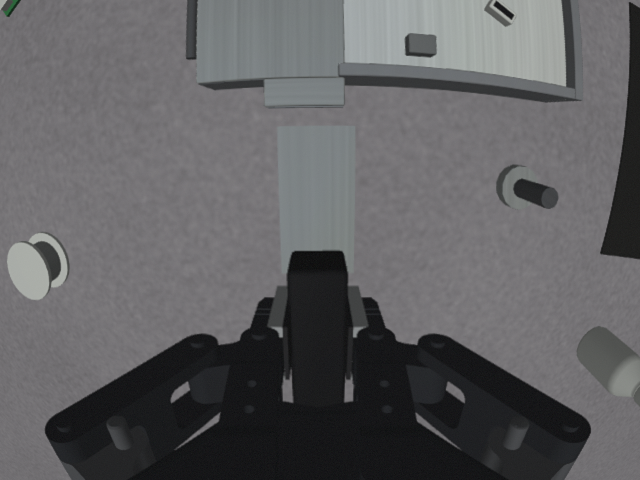

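```bash
python3 - <<'E'
from h import *
c=load("wrist"); print(c["eye"])
t=np.array([.62308,.04553]); Q=R.from_euler('z',5.487,degrees=True).as_matrix()[:2,:2]
for n,u,v,z in (("tL",277,126,.134),("tR",355.5,126,.134),("lipL",265,106.5,.045),("lipR",344,106.5,.045),("baseL",281,270,.134),("baseR",354,270,.134)):
    w=wray(c,(u,v),[z])[0]; print(n,np.round(w,4),np.round((w[:2]-t)@Q*1000,1))
W=c["range_z"]; print([W[y,316] for y in (130,180,230,110,95)],[W[y,300] for y in (110,95)])
E
```

```text
[0.49060461 0.08585632 0.27813393]
tL [0.491  0.1014 0.134 ] [-126.1   68.2]
tR [0.4939 0.0714 0.134 ] [-126.1   38.1]
lipL [0.503  0.1195 0.045 ] [-112.5   85.1]
lipR [0.5073 0.0709 0.045 ] [-112.8   36.3]
baseL [0.4325 0.0955 0.134 ] [-184.9   67.9]
baseR [0.4355 0.0651 0.134 ] [-184.9   37.4]
[np.float32(0.13799948), np.float32(0.14333242), np.float32(0.14899583), np.float32(0.2631889), np.float32(0.21679197)] [np.float32(0.26256084), np.float32(0.21643507)]
```

```bash
cat >> h.py <<'E'
def wpt(c,u,v):
    d=np.array([u-c["cx"],v-c["cy"]]); r=np.hypot(*d); t=r/c["fx"]; z=np.median(c["range_z"][int(v)-1:int(v)+2,int(u)-1:int(u)+2])
    p=np.r_[d/max(r,1e-9)*np.tan(t),1]*z; return R.from_rotvec(c["rotation"]).as_matrix()@p+c["eye"]
E
python3 - <<'E'
from h import *
c=load("wrist")
for u,v in ((316,130),(316,160),(316,200),(316,245),(316,265),(316,300),(300,98),(300,88),(300,60),(285,20),(316,112)): print((u,v),np.round(wpt(c,u,v),4))
E
```

```text
(316, 130) [0.4907 0.0863 0.1338]
(316, 160) [0.4791 0.0852 0.134 ]
(316, 200) [0.4634 0.0837 0.134 ]
(316, 245) [0.4449 0.0819 0.1342]
(316, 265) [0.4429 0.0817 0.1517]
(316, 300) [0.4317 0.0806 0.1577]
(300, 98) [0.5099 0.0983 0.045 ]
(300, 88) [0.5162 0.0989 0.0455]
(300, 60) [0.5341 0.1007 0.0454]
(285, 20) [0.56   0.1126 0.0453]
(316, 112) [ 5.043e-01  8.810e-02 -4.000e-04]
```

Emit:
apply_moves(commands=[[0,0,0,25,0],[0,0,0,30,0],[0,0,0,27,0],[0,0,0,15,0],[0,0,0,0,0],[0,0,0,0,0],[0,0,0,0,0]])

```text
time: 11.58
ee_pos: [0.4212, 0.0789, 0.0509]
eef_rot: [-3.138, -0.151, -0.001]
force: [0.7, 0.8, -1.4]
gripper_width: 0.235
gripper_force: 98.1
```

Emit:
apply_moves(commands=[[0,0,0,1.5,0],[0,5,0,0,0],[0,7,0,0,0],[0,7,0,0,0],[0,5,0,0,0],[0,4,0,0,0],[0,0,0,0,0],[0,0,0,0,0]])

```text
time: 12.25
ee_pos: [0.4486, 0.0817, 0.0487]
eef_rot: [-3.138, -0.153, 0.0]
force: [0.6, -0.0, -0.7]
gripper_width: 0.232
gripper_force: 98.0
```

Emit:
apply_moves(commands=[[0,0,0,-5,0],[0,0,-0.5,-6.8,0],[0,0,-0.5,-6.8,0],[0,0,-2,-6.5,0],[0,0,-2,-6.5,0],[0,0,-3.4,-5.9,0],[0,0,-3.4,-5.9,0],[0,0,0,0,0]])

```text
time: 12.92
ee_pos: [0.448, 0.0942, 0.0935]
eef_rot: [-3.138, -0.154, -0.003]
force: [-0.3, -0.2, -2.4]
gripper_width: 0.236
gripper_force: 98.2
```

```bash
python3 - <<'E'
from h import *
s=env.observe(); print(s["time"],s["ee_pos"],s["eef_rot"],s["q"],s["force"])
c=cap("wrist","w4.png")
E
```

```text
12.9167 [0.44797876 0.09420087 0.09354618] [-3.13769934 -0.15407143 -0.00332473] [ 0.32282482  0.44648027 -0.69378192  2.13000482  0.44045214  0.70581452
 -2.1372925 ] [-0.26380738 -0.16030109 -2.42918957]
```

View pics/w4.png

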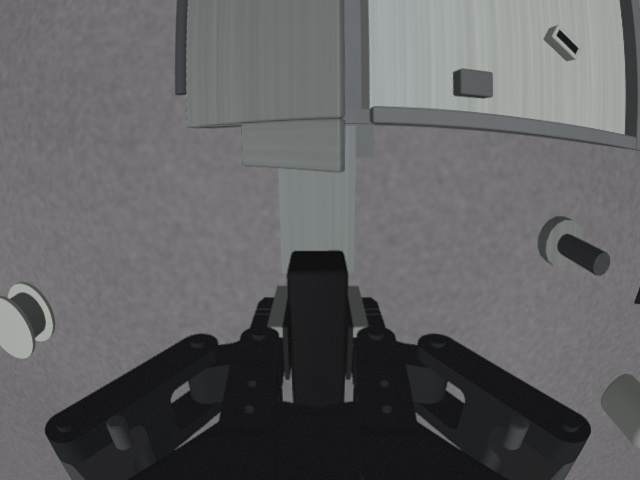

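Emit:
apply_moves(commands=[[0,0,-4.6,-5,0],[0,0,-4.6,-5,0],[0,0,-5.6,-4,0],[0,0,-5.6,-4,0],[0,0,-6.3,-2.6,0],[0,0,-6.3,-2.6,0],[0,0,-6.7,-1.2,0],[0,0,-6.7,-1.2,0]])

```text
time: 13.63
ee_pos: [0.4429, 0.1404, 0.1181]
eef_rot: [-3.138, -0.153, -0.001]
force: [0.6, -1.1, -2.4]
gripper_width: 0.231
gripper_force: 98.3
```

Emit:
apply_moves(commands=[[0,0,-6.8,0.3,0],[0,0,-6.8,0.3,0],[0,0,-6,1,0],[0,0,-6,1,0],[0,0,0,0,0],[0,0,0,0,0]])

```text
time: 14.13
ee_pos: [0.44, 0.166, 0.1151]
eef_rot: [-3.137, -0.156, 0.0]
force: [-0.4, 0.8, -0.6]
gripper_width: 0.232
gripper_force: 98.4
```

```bash
python3 - <<'E'
from h import *
s=env.observe(); print(s["time"],s["ee_pos"],s["eef_rot"],s["q"],s["force"])
c=cap("wrist","w5.png")
E
```

```text
14.1333 [0.44001038 0.16604319 0.11505123] [-3.13684526e+00 -1.55536487e-01  3.99543183e-04] [ 0.19744131  0.43270249 -0.72887959  2.08751989  0.41328148  0.76593072
 -2.26153734] [-0.3964638   0.75247423 -0.60674421]
```

View pics/w5.png

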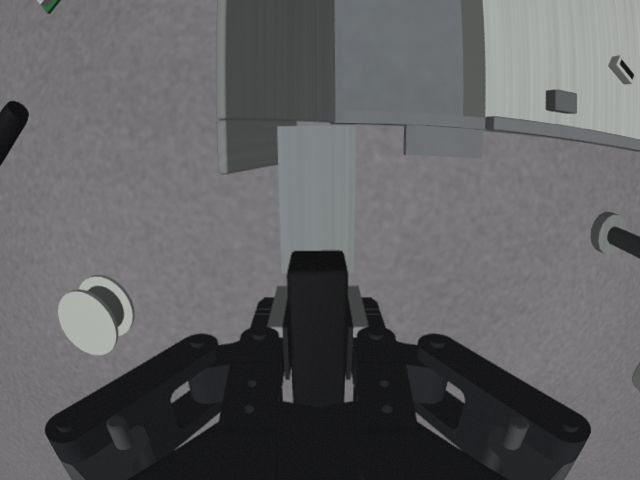

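Emit:
apply_moves(commands=[[0,-5,10,0,0],[0,-10,15,-10,0],[0,-5,15,-25,0],[0,0,20,-25,0],[0,0,0,0,0],[0,0,0,0,0]])

```text
time: 14.68
ee_pos: [0.4272, 0.1014, 0.1761]
eef_rot: [3.137, 0.146, 0.005]
force: [-0.1, 0.3, -0.2]
gripper_width: 0.233
gripper_force: 98.4
```

Emit:
apply_moves(commands=[[0,5.6,33.8,0,0],[0,5.6,33.8,0,0],[0,5.6,33.8,0,0],[0,5.6,33.8,0,0],[0,5.6,33.8,0,0],[0,5.6,33.8,0,0],[0,5.6,33.8,0,0],[0,5.6,33.8,0,0]])

```text
time: 15.35
ee_pos: [0.4967, -0.162, 0.1738]
eef_rot: [-3.137, -0.155, 0.003]
force: [0.6, -0.9, -1.3]
gripper_width: 0.234
gripper_force: 98.5
```

Emit:
apply_moves(commands=[[0,5.6,33.8,0,0],[0,5.6,33.8,0,0],[0,5.6,33.8,0,0],[0,0,0,20,4],[0,0,0,30,3.7],[0,0,0,30,0],[0,0,0,30,0],[0,0,0,0,0]])

```text
time: 16.02
ee_pos: [0.5186, -0.2575, 0.058]
eef_rot: [-3.135, 0.056, 0.017]
force: [-0.9, 0.6, -1.3]
gripper_width: 0.235
gripper_force: 98.4
```

Emit:
apply_moves(commands=[[0,3,4,15,0],[0,0,0,12,0],[0,0,0,8,0],[0,0,0,4,0],[0,0,0,0,0],[0,0,0,0,0]])

```text
time: 16.52
ee_pos: [0.5268, -0.2646, 0.0267]
eef_rot: [3.141, -0.058, 0.001]
force: [-0.7, -0.6, -1.0]
gripper_width: 0.23
gripper_force: 98.4
```

Emit:
apply_moves(commands=[[0,-2,0,4,0],[0,0,0,2,0],[0,0,0,1.5,0],[0,0,0,0,0],[0,0,0,0,0]])

```text
time: 16.93
ee_pos: [0.5246, -0.2648, 0.0188]
eef_rot: [3.141, -0.058, 0.0]
force: [0.0, 0.4, -0.9]
gripper_width: 0.233
gripper_force: 98.4
```

Emit:
apply_moves(commands=[[0,0,0,0.6,0],[0.5,0,0,0,0],[0.6,0,0,0,0],[0.6,0,0,0,0],[0.6,0,0,0,0],[0.6,0,0,-15,0],[0.6,0,0,-35,0],[0.6,0,0,-40,0]])

```text
time: 17.6
ee_pos: [0.5227, -0.2637, 0.1078]
eef_rot: [-3.138, 0.057, 0.007]
force: [0.5, -0.9, 0.3]
gripper_width: 0.603
gripper_force: 0.0
```

Emit:
apply_moves(commands=[[0.6,0,0,-40,0],[0.6,0,0,-40,0],[0.6,-10,20,-40,0],[0.6,-30,20,0,0],[0.6,0,0,0,0],[0.6,0,0,0,0]])

```text
time: 18.1
ee_pos: [0.4825, -0.3037, 0.2263]
eef_rot: [3.138, -0.065, 0.001]
force: [-0.2, 1.0, 0.0]
gripper_width: 0.599
gripper_force: 0.0
```

```bash
python3 - <<'E'
from h import *
s=env.observe(); print(s["time"],s["ee_pos"],s["eef_rot"])
c=cap("wrist","w6.png")
E
```

```text
18.1 [ 0.48246041 -0.30371765  0.22629747] [ 3.13823349e+00 -6.46444577e-02  7.96341718e-04]
```

View pics/w6.png

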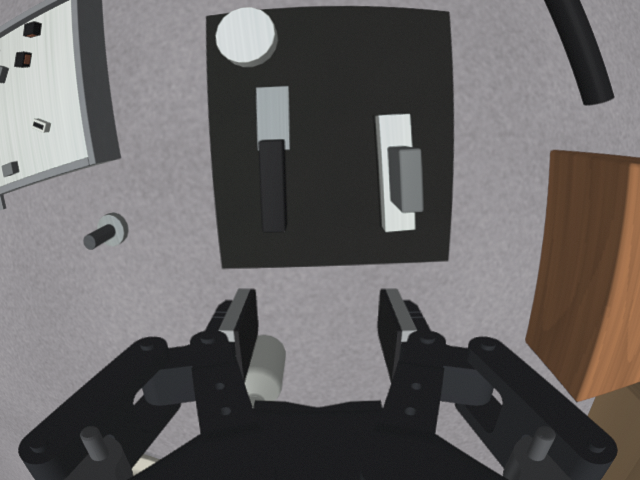

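```bash
python3 - <<'E'
from h import *
c=load("wrist")
for n,u,v,z in (("bTL",376,115,.031),("bBL",384,232,.031),("bTR",410,114,.031),("gTL",397,149,.081),("gTR",421,149,.081),("gBL",403,212,.081),("gBR",424,211,.081)):
    print(n,np.round(wray(c,(u,v),[z])[0],4))
for u,v in ((410,160),(411,180),(412,205),(390,130),(392,222)): print(np.round(wpt(c,u,v),4))
E
```

```text
bTL [ 0.5666 -0.3588  0.031 ]
bBL [ 0.4602 -0.3649  0.031 ]
bTR [ 0.5677 -0.3895  0.031 ]
gTL [ 0.5388 -0.3661  0.081 ]
gTR [ 0.5388 -0.385   0.081 ]
gBL [ 0.49   -0.3709  0.081 ]
gBR [ 0.4903 -0.3881  0.081 ]
[ 0.5304 -0.3762  0.0811]
[ 0.515  -0.377   0.0812]
[ 0.4953 -0.3781  0.0811]
[ 0.5532 -0.3708  0.0316]
[ 0.4695 -0.3723  0.0313]
```

Emit:
apply_moves(commands=[[0.6,12,24,0,0],[0.6,12,24,0,0],[0.6,11,24.4,0,-3],[0.6,0,0,30,-2.4],[0.6,0,0,35,0],[0.6,0,0,30,0],[0.6,0,0,0,0],[0.6,0,0,0,0]])

```text
time: 18.82
ee_pos: [0.5161, -0.3728, 0.1278]
eef_rot: [-3.136, -0.093, 0.005]
force: [-0.5, 0.8, 0.9]
gripper_width: 0.604
gripper_force: 0.0
```

Emit:
apply_moves(commands=[[0.6,-2,4.6,10,0],[0.6,0,0,25,0],[0.6,0,0,20,0],[0.6,0,0,12,0],[0.6,0,0,6,0],[0.6,0,0,0,0],[0.6,0,0,0,0]])

```text
time: 19.4
ee_pos: [0.5156, -0.3801, 0.0576]
eef_rot: [3.139, 0.09, 0.002]
force: [-0.2, 0.0, -0.4]
gripper_width: 0.601
gripper_force: 0.0
```

Emit:
apply_moves(commands=[[0,0,0,0,0],[0,0,0,0,0],[0,0,0,0,0],[0,0,0,0,0],[0,0,0,0,0],[0,0,0,0,0],[0,0,0,0,0],[0,0,0,0,0]], force=100)

```text
time: 20.07
ee_pos: [0.5154, -0.3801, 0.0575]
eef_rot: [3.139, 0.09, 0.002]
force: [0.4, 0.1, 5.9]
gripper_width: 0.195
gripper_force: 97.8
```

Emit:
apply_moves(commands=[[0,0,0,-10,0],[0,0,0,-25,0],[0,0,0,-35,0],[0,0,0,-35,0],[0,0,0,-25,0],[0,0,0,0,0],[0,0,0,0,0]])

```text
time: 20.65
ee_pos: [0.5154, -0.3804, 0.1886]
eef_rot: [3.138, 0.09, 0.004]
force: [-0.3, 0.3, -1.5]
gripper_width: 0.2
gripper_force: 97.6
```

```bash
python3 - <<'E'
from h import *
s=env.observe(); print(s["time"],s["ee_pos"],s["eef_rot"],s["q"])
c=cap("wrist","w7.png")
E
```

```text
20.65 [ 0.51536726 -0.38040161  0.18858129] [3.13782667 0.08965493 0.00380835] [ 1.00224455  0.56566813 -0.57121053  1.62459949  0.3418594   1.04908028
 -1.18303563]
```

View pics/w7.png

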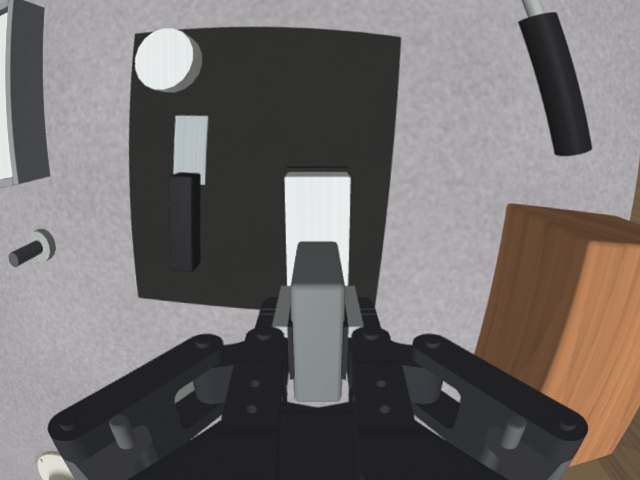

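Emit:
apply_moves(commands=[[0,16.2,-31.2,0,0],[0,16.2,-31.2,0,0],[0,16.2,-31.2,0,0],[0,16.2,-31.2,0,0],[0,16.2,-31.2,0,0],[0,16.2,-31.2,0,0],[0,16.2,-31.2,0,0],[0,16.2,-31.2,0,0]])

```text
time: 21.37
ee_pos: [0.6285, -0.1216, 0.184]
eef_rot: [-3.139, -0.09, 0.007]
force: [0.9, 0.2, -2.3]
gripper_width: 0.195
gripper_force: 97.8
```

Emit:
apply_moves(commands=[[0,16.2,-31.2,0,0],[0,16.2,-31.2,0,0],[0,0,0,0,-2.2],[0,0,0,0,0],[0,0,0,0,0]])

```text
time: 21.78
ee_pos: [0.6571, -0.0591, 0.1841]
eef_rot: [-3.138, -0.15, 0.007]
force: [0.5, -1.1, -2.5]
gripper_width: 0.196
gripper_force: 97.9
```

```bash
cat >> h.py <<'E'
T=np.array([.62308,.04553]); QS=R.from_euler('z',5.487,degrees=True).as_matrix()[:2,:2]
def loc(w): return np.round((np.asarray(w)[:2]-T)@QS*1000,1)
def th(s): r=R.from_rotvec(s["eef_rot"]).as_matrix(); return np.degrees(np.arctan2(r[1,0],r[0,0]))
E
python3 - <<'E'
from h import *
s=env.observe(); print(s["time"],s["ee_pos"],loc(s["ee_pos"]),th(s),s["gripper_width"])
c=cap("wrist","w8.png")
E
```

```text
21.7833 [ 0.65709168 -0.05906766  0.18410862] [  23.9 -107.4] 5.484958990887198 0.19635335429676817
```

View pics/w8.png

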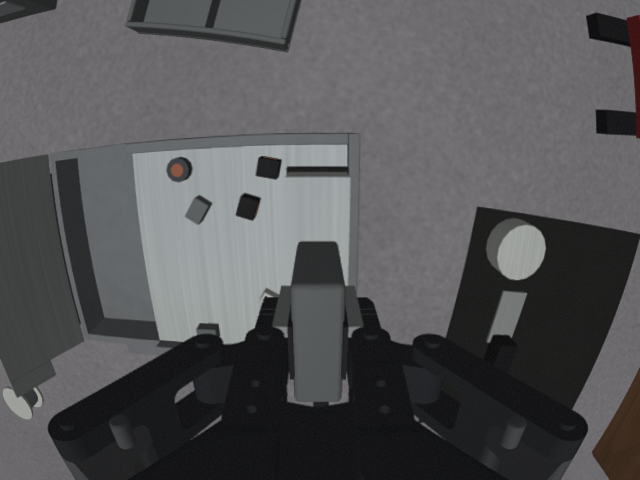

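Emit:
apply_moves(commands=[[0,1,0,20,0],[0,0,0,25,0],[0,0,0,20,0],[0,0,0,12,0],[0,0,0,5,0],[0,0,0,0,0],[0,0,0,0,0]])

```text
time: 22.42
ee_pos: [0.6599, -0.0596, 0.105]
eef_rot: [3.138, 0.148, 0.001]
force: [0.1, 0.3, -2.4]
gripper_width: 0.199
gripper_force: 98.0
```

```bash
python3 - <<'E'
from h import *
s=env.observe(); print(s["time"],s["ee_pos"],loc(s["ee_pos"]),th(s),s["gripper_width"],s["force"])
E
```

```text
22.4167 [ 0.65987546 -0.05957656  0.10500983] [  26.6 -108.1] 5.413016753301066 0.19917641079607307 [ 0.08173195  0.30009967 -2.40777111]
```

Emit:
apply_moves(commands=[[0,0,0,5,0],[0,0,0,3.8,0],[0,0,0,0,0],[0,0,0,0,0],[0,0,-4,0,0],[0,0,-7,0,0],[0,0,-8,0,0],[0,0,-8,0,0]])

```text
time: 23.08
ee_pos: [0.6569, -0.0306, 0.0959]
eef_rot: [-3.138, -0.151, -0.0]
force: [0.1, 0.5, -1.4]
gripper_width: 0.198
gripper_force: 98.0
```

Emit:
apply_moves(commands=[[0,0,-8,0,0],[0,0,-8,0,0],[0,0,-8,0,0],[0,0,-8,0,0],[0,0,-8,0,0],[0,0,-8,0,0],[0,0,-8,0,0],[0,0,-8,0,0]])

```text
time: 23.75
ee_pos: [0.6508, 0.0324, 0.0957]
eef_rot: [3.138, 0.15, 0.0]
force: [-0.8, -0.5, -1.4]
gripper_width: 0.198
gripper_force: 98.0
```

```bash
python3 - <<'E'
from h import *
s=env.observe(); print(s["time"],s["ee_pos"],loc(s["ee_pos"]),th(s),s["gripper_width"],s["gripper_force"],s["force"])
E
```

```text
23.75 [0.65078835 0.03235948 0.09570276] [ 26.3 -15.8] 5.476606498758162 0.19772167720314301 97.99623370170593 [-0.75995    -0.46363698 -1.35115933]
```

Emit:
apply_moves(commands=[[0,0,-8,0,0],[0,0,-8,0,0],[0,0,-8,0,0],[0,0,-8,0,0],[0,0,-8,0,0],[0,0,-8,0,0],[0,0,-8,0,0],[0,0,-3,0,0]])

```text
time: 24.42
ee_pos: [0.6448, 0.0928, 0.0958]
eef_rot: [-3.137, -0.153, 0.0]
force: [0.1, 0.3, -1.2]
gripper_width: 0.199
gripper_force: 98.0
```

Emit:
apply_moves(commands=[[0,0,0,0,0],[0,0,0,0,0],[0,0,0,-20,0],[0,0,0,-25,0],[0,-15,35,0,0],[0,-15,35,0,0],[0,-11,35,0,0],[0,-11,35,0,0]])

```text
time: 25.08
ee_pos: [0.6061, -0.0565, 0.1409]
eef_rot: [3.137, 0.149, 0.0]
force: [1.0, -0.5, -1.8]
gripper_width: 0.193
gripper_force: 98.0
```

Emit:
apply_moves(commands=[[0,0,10,0,0],[0,0,0,0,0],[0,0,0,0,0]])

```text
time: 25.33
ee_pos: [0.6078, -0.0658, 0.1407]
eef_rot: [3.138, 0.144, 0.0]
force: [0.7, 0.5, -2.1]
gripper_width: 0.201
gripper_force: 98.2
```

```bash
python3 - <<'E'
from h import *
s=env.observe(); print(s["time"],s["ee_pos"],loc(s["ee_pos"]),th(s),s["gripper_width"],s["gripper_force"],s["force"])
c=cap("scene","s2.png",(250,220,420,350),4)
H,C=None,None
W=cloud(c).reshape(-1,3); W=W[np.isfinite(W[:,0])]; L=(W[:,:2]-T)@QS
m=(abs(L[:,0])<.083)&(L[:,1]>-.128)&(L[:,1]<.035)&(W[:,2]>.047)
print(np.c_[np.round(L[m]*1000),np.round(W[m,2]*1000)][::4].tolist()[:60])
E
```

```text
25.3333 [ 0.60775199 -0.06582888  0.14074137] [ -25.9 -109.4] 5.2699404750900944 0.20118276122362644 98.16599607467651 [ 0.67550249  0.5316934  -2.08670475]
[[-83.0, -123.0, 586.0], [-80.0, -125.0, 585.0], [-82.0, -117.0, 584.0], [-81.0, -125.0, 583.0], [-79.0, -119.0, 584.0], [-78.0, -113.0, 584.0], [-81.0, -107.0, 582.0], [-78.0, -123.0, 583.0], [-78.0, -116.0, 582.0], [-79.0, -110.0, 582.0], [-79.0, -127.0, 581.0], [-77.0, -121.0, 582.0], [-80.0, -115.0, 580.0], [-81.0, -109.0, 579.0], [-81.0, -102.0, 579.0], [-78.0, -125.0, 580.0], [-78.0, -118.0, 579.0], [-73.0, -113.0, 581.0], [-76.0, -106.0, 579.0], [-82.0, -99.0, 577.0], [-77.0, -122.0, 578.0], [-77.0, -115.0, 578.0], [-72.0, -110.0, 579.0], [-81.0, -103.0, 576.0], [-80.0, -96.0, 576.0], [-74.0, -122.0, 578.0], [-73.0, -116.0, 578.0], [-72.0, -110.0, 578.0], [-78.0, -103.0, 575.0], [-79.0, -97.0, 574.0], [-71.0, -122.0, 577.0], [-70.0, -116.0, 577.0], [-73.0, -110.0, 576.0], [-74.0, -103.0, 575.0], [-82.0, -96.0, 572.0], [-68.0, -126.0, 577.0], [-67.0, -120.0, 577.0], [-69.0, -113.0, 576.0], [-73.0, -107.0, 574.0], [-76.0, -100.0, 573.0], [-69.0, -128.0, 576.0], [-71.0, -121.0, 574.0], [-69.0, -115.0, 574.0], [-68.0, -109.0, 574.0], [-73.0, -102.0, 572.0], [-75.0, -96.0, 571.0], [-81.0, -89.0, 568.0], [-67.0, -123.0, 574.0], [-71.0, -117.0, 573.0], [-67.0, -111.0, 573.0], [-70.0, -104.0, 572.0], [-75.0, -97.0, 570.0], [-81.0, -90.0, 567.0], [-64.0, -125.0, 574.0], [-68.0, -119.0, 572.0], [-66.0, -113.0, 572.0], [-69.0, -106.0, 571.0], [-70.0, -100.0, 570.0], [-72.0, -93.0, 569.0], [-64.0, -127.0, 573.0]]
```

View pics/s2.png

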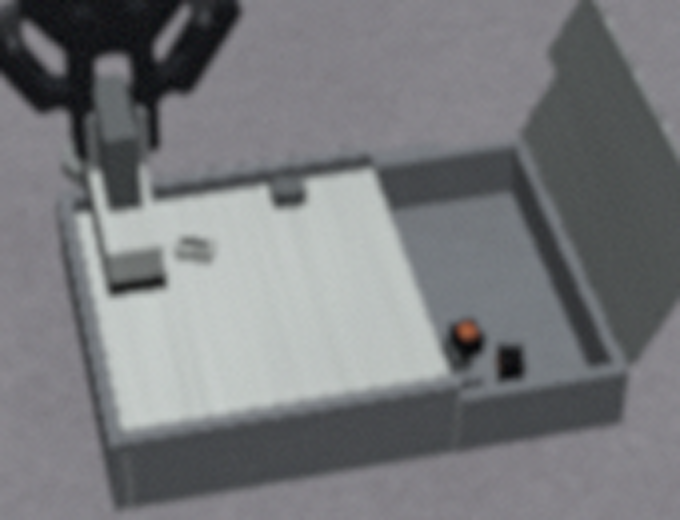

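Emit:
apply_moves(commands=[[0,0,0,20,0],[0,0,0,15,0],[0,0,0,7,0],[0,0,0,2.8,0],[0,0,0,0,0],[0,0,0,0,0],[0,0,-4,0,0],[0,0,-7,0,0]])

```text
time: 26.05
ee_pos: [0.6074, -0.0537, 0.0966]
eef_rot: [3.137, 0.148, 0.002]
force: [-0.2, -0.4, -2.0]
gripper_width: 0.197
gripper_force: 98.4
```

Emit:
apply_moves(commands=[[0,0,-8,0,0],[0,0,-8,0,0],[0,0,-8,0,0],[0,0,-8,0,0],[0,0,-8,0,0],[0,0,-8,0,0],[0,0,-8,0,0],[0,0,-8,0,0]])

```text
time: 26.72
ee_pos: [0.6005, 0.0116, 0.0959]
eef_rot: [3.138, 0.15, -0.0]
force: [0.0, -0.4, -2.0]
gripper_width: 0.198
gripper_force: 98.2
```

```bash
python3 - <<'E'
from h import *
s=env.observe(); print(s["time"],s["ee_pos"],loc(s["ee_pos"]),th(s),s["gripper_width"],s["gripper_force"],s["force"])
E
```

```text
26.7167 [0.60049879 0.01162727 0.09587121] [-25.7 -31.6] 5.488712938322468 0.19808635535001906 98.24265003204346 [ 0.01780898 -0.4148064  -2.02666529]
```

Emit:
apply_moves(commands=[[0,0,-8,0,0],[0,0,-8,0,0],[0,0,-8,0,0],[0,0,-8,0,0],[0,0,-8,0,0],[0,0,-8,0,0],[0,0,-8,0,0],[0,0,-8,0,0]])

```text
time: 27.38
ee_pos: [0.5944, 0.0753, 0.0959]
eef_rot: [-3.138, -0.15, -0.0]
force: [-0.2, 1.0, -2.2]
gripper_width: 0.197
gripper_force: 98.1
```

Emit:
apply_moves(commands=[[0,0,-8,0,0],[0,0,-3,0,0],[0,0,0,0,0],[0,0,0,0,0],[0,0,0,-20,0],[0,0,0,-30,0],[0,0,0,-40,0],[0,0,0,-10,0]])

```text
time: 28.05
ee_pos: [0.5966, 0.0857, 0.2016]
eef_rot: [-3.138, -0.149, -0.012]
force: [0.9, 0.6, 0.3]
gripper_width: 0.196
gripper_force: 98.2
```

Emit:
apply_moves(commands=[[0,-10,35,0,0],[0,-10,35,0,0],[0,-10,35,0,0],[0,-10,35,0,0],[0,0,0,0,0],[0,0,0,0,0]])

```text
time: 28.55
ee_pos: [0.5662, -0.0626, 0.1954]
eef_rot: [3.137, 0.138, -0.002]
force: [-0.1, 0.9, -1.6]
gripper_width: 0.199
gripper_force: 98.3
```

```bash
cat >> h.py <<'E'
def wcloud(c):
    v,u=np.mgrid[0:480,0:640]; dx,dy=u-c["cx"],v-c["cy"]; r=np.maximum(np.hypot(dx,dy),1e-9); k=np.tan(np.minimum(r/c["fx"],1.4))/r
    z=c["range_z"]; P=np.stack([dx*k*z,dy*k*z,z],-1); W=P@R.from_rotvec(c["rotation"]).as_matrix().T+np.array(c["eye"]); W[z==0]=np.nan; return W
def blobs(W,x0,x1,y0,y1,zlo,zhi,res=2.):
    L=((W[...,:2]-T)@QS*1000).reshape(-1,2); Z=W[...,2].reshape(-1)*1000
    m=np.isfinite(Z)&(L[:,0]>x0)&(L[:,0]<x1)&(L[:,1]>y0)&(L[:,1]<y1)&(Z>zlo)&(Z<zhi)
    I=np.zeros((int((x1-x0)/res)+1,int((y1-y0)/res)+1),np.uint8); I[((L[m,0]-x0)/res).astype(int),((L[m,1]-y0)/res).astype(int)]=1
    n,lab,st,ce=cv2.connectedComponentsWithStats(cv2.morphologyEx(I,cv2.MORPH_CLOSE,np.ones((3,3),np.uint8)))
    for i in range(1,n):
        if st[i,4]>=5:
            li=lab[((L[m,0]-x0)/res).astype(int),((L[m,1]-y0)/res).astype(int)]==i
            print("  blob",np.round([x0+ce[i,1]*res,y0+ce[i,0]*res]),"size",st[i,3]*res,st[i,2]*res,"z",np.percentile(Z[m][li],[5,50,95]).round(1))
E
python3 - <<'E'
from h import *
s=env.observe(); print(s["time"],s["ee_pos"],loc(s["ee_pos"]),th(s),s["gripper_width"],s["gripper_force"],s["force"])
for n in("wrist","scene"):
    c=cap(n,n+"3.png"); W=wcloud(c) if n=="wrist" else cloud(c)
    print(n,"plate");blobs(W,-83,83,-127,38,46,70)
    print(n,"bin");blobs(W,-84,84,42,122,10,60)
E
```

```text
28.55 [ 0.56624745 -0.06257763  0.19540767] [ -66.9 -102.2] 5.048287742695912 0.1987110159565701 98.34498167037964 [-0.07891419  0.94177958 -1.63632693]
wrist plate
wrist bin
  blob [-70.  55.] size 14.0 14.0 z [17.2 21.8 23. ]
  blob [-43.  55.] size 12.0 12.0 z [18.1 23.7 25.1]
  blob [34. 59.] size 26.0 18.0 z [16.4 29.8 32.2]
  blob [47. 82.] size 20.0 18.0 z [13.5 17.8 19.4]
  blob [67. 57.] size 20.0 14.0 z [16.5 21.2 23.6]
  blob [ 83. 106.] size 4.0 34.0 z [12.  26.6 39.6]
scene plate
  blob [ -82. -102.] size 6.0 22.0 z [47.  51.5 57. ]
  blob [-83. -73.] size 2.0 22.0 z [47.7 55.6 58.1]
  blob [-83. -39.] size 4.0 10.0 z [47.7 53.6 54.2]
  blob [-83.  33.] size 2.0 10.0 z [48.9 49.3 49.7]
scene bin
  blob [-72.  52.] size 26.0 24.0 z [10.9 22.9 41.5]
  blob [-41.  53.] size 14.0 12.0 z [12.3 20.7 28.3]
  blob [-37. 121.] size 18.0 8.0 z [12.1 31.9 41.9]
  blob [ -3. 121.] size 12.0 4.0 z [22.5 31.8 41.2]
  blob [38. 58.] size 24.0 20.0 z [11.7 28.  35.3]
  blob [48. 80.] size 22.0 18.0 z [11.1 19.1 22.1]
  blob [64. 54.] size 10.0 12.0 z [18.5 24.3 25.1]
```

Emit:
apply_moves(commands=[[0,-8.7,34.6,0,0],[0,-8.7,34.6,0,0],[0,-8.7,34.6,0,0],[0,-8.7,34.6,0,0],[0,-8.7,34.6,0,0],[0,-8.7,34.6,0,0],[0,-8.7,34.6,0,0],[0,-8.7,34.6,0,0]])

```text
time: 29.32
ee_pos: [0.525, -0.3396, 0.196]
eef_rot: [-3.137, -0.155, -0.001]
force: [0.2, -0.4, -1.6]
gripper_width: 0.195
gripper_force: 98.5
```

Emit:
apply_moves(commands=[[0,-8.7,34.6,0,1.8],[0,0,0,0,0],[0,0,0,0,0]])

```text
time: 29.57
ee_pos: [0.5184, -0.377, 0.1953]
eef_rot: [3.14, 0.096, -0.0]
force: [-0.4, 0.7, -1.3]
gripper_width: 0.194
gripper_force: 98.5
```

```bash
python3 - <<'E'
from h import *
s=env.observe(); print(s["time"],s["ee_pos"],th(s),s["gripper_width"],s["gripper_force"])
c=cap("wrist","w9.png"); W=wcloud(c).reshape(-1,3); W=W[np.isfinite(W[:,0])]
b=(W[:,0]>.40)&(W[:,0]<.70)&(W[:,1]>-.45)&(W[:,1]<-.18)
h=W[b&(W[:,2]>.024)&(W[:,2]<.034)]; I=np.zeros((150,135),np.uint8); I[((h[:,0]-.4)/.002).astype(int),((h[:,1]+.45)/.002).astype(int)]=1
n,lab,st,ce=cv2.connectedComponentsWithStats(I)
for i in range(1,n):
    if st[i,4]>8: print(.4+ce[i,1]*.002,-.45+ce[i,0]*.002,st[i,2:]*2)
E
```

```text
29.5667 [ 0.51842266 -0.37704678  0.19526322] 3.498978380930269 0.19358590766758493 98.52679252624512
0.5055685483870968 -0.26562903225806456 [ 26  88 992]
0.6453601340033501 -0.2480033500837521 [  54   56 1194]
```

Emit:
apply_moves(commands=[[0,-3,3,25,0],[0,0,0,35,0],[0,0,0,35,0],[0,0,0,20,0],[0,0,0,10,0],[0,0,0,0,0],[0,0,0,0,0]])

```text
time: 30.2
ee_pos: [0.5175, -0.3767, 0.0715]
eef_rot: [-3.139, -0.105, -0.002]
force: [0.2, -0.3, -1.0]
gripper_width: 0.2
gripper_force: 98.6
```

Emit:
apply_moves(commands=[[0,0,0,7,0],[0,0,0,4,0],[0,0,0,2,0],[0,0,0,0.7,0],[0,0,0,0,0],[0,0,0,0,0]])

```text
time: 30.7
ee_pos: [0.5162, -0.3786, 0.0576]
eef_rot: [3.14, 0.101, 0.001]
force: [0.1, 0.4, -1.3]
gripper_width: 0.2
gripper_force: 98.9
```

Emit:
apply_moves(commands=[[0.4,0,0,0,0],[0.5,0,0,0,0],[0.5,0,0,0,0],[0.5,0,0,0,0],[0.5,0,0,-20,0],[0.5,0,0,-40,0],[0.5,0,0,-40,0],[0.5,0,0,-40,0]])

```text
time: 31.37
ee_pos: [0.5156, -0.3779, 0.1984]
eef_rot: [-3.139, -0.101, 0.001]
force: [0.5, -1.6, -0.1]
gripper_width: 0.501
gripper_force: 0.0
```

Emit:
apply_moves(commands=[[0.5,0,0,-35,0],[0.5,0,0,0,-1.9],[0.3,8.2,-34,0,0],[0.1,8.2,-34,0,0],[0,8.2,-34,0,0],[0,8.2,-34,0,0],[0,8.2,-34,0,0],[0,8.2,-34,0,0]])

```text
time: 32.03
ee_pos: [0.5451, -0.169, 0.2325]
eef_rot: [3.137, 0.153, 0.001]
force: [-0.7, -0.2, -0.2]
gripper_width: 0.003
gripper_force: 0.0
```

Emit:
apply_moves(commands=[[0,8.2,-34,0,0],[0,8.2,-34,0,0],[0,8.2,-34,0,0],[0,8.2,-34,0,0],[0,8.2,-34,0,0],[0,8.2,-34,0,0],[0,0,0,0,0],[0,0,0,0,0]])

```text
time: 32.7
ee_pos: [0.5742, 0.0408, 0.2326]
eef_rot: [-3.136, -0.162, -0.001]
force: [-0.1, -0.8, 0.4]
gripper_width: 0.001
gripper_force: 0.0
```

```bash
python3 - <<'E'
from h import *
s=env.observe(); print(s["time"],s["ee_pos"],loc(s["ee_pos"]),th(s),s["q"])
for n in("wrist","scene"):
    c=cap(n,n+"9.png"); W=wcloud(c) if n=="wrist" else cloud(c)
    L=((W[...,:2]-T)@QS*1000).reshape(-1,2); Z=W[...,2].reshape(-1)*1000
    print(n); [print(z,np.round(np.percentile(L[m,1],[10,50,90])),m.sum()) for z in (60,80,100,120,130) for m in [(abs(Z-z)<3)&(abs(L[:,0]+60)<30)&(L[:,1]>100)&(L[:,1]<190)] if m.sum()]
    if n=="scene":
        b=(W[...,0]>.40)&(W[...,0]<.70)&(W[...,1]>-.45)&(W[...,1]<-.18); P=W[b]
        for lo,hi,y0,y1 in((.027,.036,-.42,-.33),(.076,.09,-.43,-.33)):
            g=P[(P[:,2]>lo)&(P[:,2]<hi)&(P[:,1]>y0)&(P[:,1]<y1)]; print(cv2.minAreaRect(g[:,:2].astype(np.float32)))
E
```

```text
32.7 [0.57418611 0.04082024 0.23262086] [-49.1  -0. ] 5.924395316141902 [ 0.424852    0.42843687 -0.69679856  1.74673189  0.30652482  1.07711288
 -1.8417724 ]
wrist
60 [135. 136. 137.] 336
80 [144. 145. 147.] 404
100 [153. 154. 156.] 449
120 [162. 163. 165.] 516
130 [166. 168. 170.] 344
scene
60 [132. 133. 135.] 45
80 [141. 142. 145.] 43
100 [150. 152. 154.] 48
120 [159. 160. 163.] 51
130 [163. 166. 168.] 53
((0.5176993012428284, -0.37936222553253174), (0.10765467584133148, 0.02910984493792057), 3.2842509746551514)
((0.5166564583778381, -0.37918829917907715), (0.0535963773727417, 0.018397711217403412), 4.061258792877197)
```

Emit:
apply_moves(commands=[[0,0,-36,0,0],[0,0,-36,0,0],[0,0,-36,0,0],[0,0,-36,0,0],[0,0,-36,0,0],[0,0,-36,0,0],[0,0,0,0,0],[0,0,0,0,0]])

```text
time: 33.47
ee_pos: [0.5528, 0.2536, 0.2322]
eef_rot: [-3.137, -0.157, 0.0]
force: [0.5, -1.3, 0.7]
gripper_width: 0.005
gripper_force: 0.0
```

Emit:
apply_moves(commands=[[0,0,0,35,0],[0,0,0,35,0],[0,0,0,35,0],[0,0,0,12,0],[0,0,0,0,0],[0,0,0,0,0]])

```text
time: 33.97
ee_pos: [0.554, 0.2506, 0.1155]
eef_rot: [3.137, 0.149, -0.001]
force: [-0.2, 0.3, 0.4]
gripper_width: 0.003
gripper_force: 0.0
```

```bash
python3 - <<'E'
from h import *
s=env.observe(); print(s["time"],s["ee_pos"],loc(s["ee_pos"]),th(s),s["q"],s["force"])
E
```

```text
33.9667 [0.55401334 0.2506226  0.11546823] [-49.1 210.8] 5.448355588644554 [ 0.00892333  0.63256255 -0.64989066  1.75259056  0.46789677  0.9170905
 -2.3151083 ] [-0.19114737  0.25732744  0.40699603]
```

Emit:
apply_moves(commands=[[0,0,8,0,0],[0,0,8,0,0],[0,0,8,0,0],[0,0,8,0,0],[0,0,8,0,0],[0,0,8,0,0],[0,0,8,0,0],[0,0,8,0,0]])

```text
time: 34.63
ee_pos: [0.5596, 0.1877, 0.1153]
eef_rot: [3.138, 0.153, 0.0]
force: [-0.6, 1.5, 0.6]
gripper_width: 0.001
gripper_force: 0.8
```

Emit:
apply_moves(commands=[[0,0,8,0,0],[0,0,8,0,0],[0,0,8,0,0],[0,0,8,0,0],[0,0,8,0,0],[0,0,8,0,0],[0,0,8,0,0],[0,0,8,0,0]])

```text
time: 35.3
ee_pos: [0.5658, 0.1239, 0.1152]
eef_rot: [3.138, 0.153, -0.0]
force: [-0.3, 1.3, -0.3]
gripper_width: 0.003
gripper_force: 0.6
```

```bash
python3 - <<'E'
from h import *
s=env.observe(); print(s["time"],s["ee_pos"],loc(s["ee_pos"]),th(s),s["force"])
c=cap("scene","s10.png"); W=cloud(c)
L=((W[...,:2]-T)@QS*1000).reshape(-1,2); Z=W[...,2].reshape(-1)*1000
for y in range(40,150,15):
    m=(abs(L[:,1]-y)<3)&(abs(L[:,0]-50)<30); 
    if m.sum(): print(y,np.round(np.percentile(Z[m],[10,50,90])))
E
```

```text
35.3 [0.5657747  0.12392842 0.1151885 ] [-49.5  83.5] 5.57778857773579 [-0.3024898   1.30343424 -0.25123032]
40 [-748.   41.   44.]
55 [-746.   22.   33.]
70 [-745.  111.  115.]
85 [-746.   22.   98.]
100 [-749.    7.   82.]
115 [-749.    8.   66.]
130 [-747.   47.   50.]
145 [-750. -742.    4.]
```

Emit:
apply_moves(commands=[[0,0,0,8,0],[0,0,0,8,0],[0,0,0,8,0],[0,0,0,8,0],[0,0,0,8,0],[0,0,0,8,0],[0,0,0,5,0],[0,0,0,2,0]])

```text
time: 36.02
ee_pos: [0.565, 0.1246, 0.0588]
eef_rot: [3.138, 0.153, -0.003]
force: [-0.1, -0.4, 1.1]
gripper_width: -0.001
gripper_force: 0.7
```

Emit:
apply_moves(commands=[[0,0,0,2,0],[0,0,0,2,0],[0,0,0,1,0],[0,0,0,0,0],[0,0,0,0,0],[0,0,0,0,0]])

```text
time: 36.52
ee_pos: [0.5654, 0.1249, 0.0561]
eef_rot: [3.137, 0.153, -0.0]
force: [-3.9, -0.9, 7.9]
gripper_width: 0.003
gripper_force: 4.0
```

```bash
python3 - <<'E'
from h import *
s=env.observe(); print(s["time"],s["ee_pos"],loc(s["ee_pos"]),th(s),s["force"])
c=cap("scene","s11.png"); W=cloud(c)
L=((W[...,:2]-T)@QS*1000).reshape(-1,2); Z=W[...,2].reshape(-1)*1000
for y in range(40,150,15):
    m=(abs(L[:,1]-y)<3)&(abs(L[:,0]-50)<30)&(Z>0); 
    if m.sum(): print(y,np.round(np.percentile(Z[m],[10,50,90]),1))
E
```

```text
36.5167 [0.56542857 0.12488749 0.05606544] [-49.8  84.5] 5.591890413122719 [-3.86388821 -0.87843846  7.88733451]
40 [45.5 47.2 49.8]
55 [44.8 47.4 49.2]
70 [45.3 47.2 48.9]
85 [45.  46.4 48.8]
100 [45.3 47.5 49.3]
115 [45.4 47.3 49.1]
130 [44.6 46.5 49.2]
145 [1.4 2.6 4.7]
```

Emit:
apply_moves(commands=[[0,0,0,-20,0],[0,0,0,-35,0],[0.3,0,0,-35,0],[0.7,0,0,-35,0],[0.7,-16.3,27.8,0,0],[0.7,-16.3,27.8,0,0],[0.7,-16.3,27.8,0,0],[0.7,-16.3,27.8,0,0]])

```text
time: 37.23
ee_pos: [0.5111, 0.007, 0.1806]
eef_rot: [3.138, 0.154, 0.002]
force: [0.6, -1.4, 0.3]
gripper_width: 0.699
gripper_force: 0.0
```

Emit:
apply_moves(commands=[[0.7,-16.3,27.8,0,0],[0.7,-16.3,27.8,0,0],[0.7,-16.3,27.8,0,0],[0.7,0,0,0,0],[0.7,0,0,0,0],[0.7,0,0,0,0]])

```text
time: 37.73
ee_pos: [0.4715, -0.0796, 0.1805]
eef_rot: [-3.138, -0.153, -0.002]
force: [0.2, 0.3, 0.2]
gripper_width: 0.701
gripper_force: 0.0
```

```bash
python3 - <<'E'
from h import *
s=env.observe(); print(s["time"],s["ee_pos"],th(s),s["force"])
for n in("wrist","scene"):
    c=cap(n,n+"12.png"); W=(wcloud(c) if n=="wrist" else cloud(c)).reshape(-1,3)
    g=W[(abs(W[:,0]-.47)<.05)&(abs(W[:,1]+.08)<.05)&(W[:,2]>.045)&(W[:,2]<.062)]
    f=W[(abs(W[:,0]-.47)<.05)&(abs(W[:,1]+.08)<.05)&(W[:,2]>.008)&(W[:,2]<.016)]
    print(n,len(g),np.median(g,0) if len(g) else 0,len(f),(f.min(0)+f.max(0))/2 if len(f) else 0)
E
```

```text
37.7333 [ 0.47147284 -0.07956549  0.18051468] 5.566938035358972 [0.17474569 0.27683804 0.17284014]
wrist 425 [ 0.47058647 -0.07976299  0.05497459] 884 [ 0.47013039 -0.07992013  0.01202709]
scene 49 [ 0.47330981 -0.08186146  0.05460317] 97 [ 0.47203911 -0.08113205  0.01196536]
```

Emit:
apply_moves(commands=[[0.7,-0.5,0,30,0],[0.7,0,0,35,0],[0.7,0,0,35,0],[0.7,0,0,25,0],[0.7,0,0,12,0],[0.7,0,0,0,0],[0.7,0,0,0,0]])

```text
time: 38.42
ee_pos: [0.4711, -0.0787, 0.0434]
eef_rot: [-3.137, -0.156, 0.0]
force: [0.7, -0.6, 0.4]
gripper_width: 0.701
gripper_force: 0.0
```

Emit:
apply_moves(commands=[[0.7,-0.5,1,5,0],[0.7,0,0,4,0],[0.7,0,0,0,0],[0.7,0,0,0,0]])

```text
time: 38.75
ee_pos: [0.4706, -0.0814, 0.0348]
eef_rot: [3.137, 0.152, 0.002]
force: [-0.2, -0.1, -0.1]
gripper_width: 0.704
gripper_force: 0.0
```

Emit:
apply_moves(commands=[[0,0,0,0,0],[0,0,0,0,0],[0,0,0,0,0],[0,0,0,0,0],[0,0,0,0,0],[0,0,0,0,0],[0,0,0,0,0],[0,0,0,0,0]], force=60)

```text
time: 39.42
ee_pos: [0.4704, -0.0811, 0.0344]
eef_rot: [3.138, 0.153, 0.0]
force: [-0.5, 0.4, 4.0]
gripper_width: 0.169
gripper_force: 58.4
```

Emit:
apply_moves(commands=[[0,0,0,-15,0],[0,0,0,-30,0],[0,0,0,-30,0],[0,0,0,-30,0],[0,0,0,0,0],[0,0,0,0,0]])

```text
time: 39.92
ee_pos: [0.4712, -0.0815, 0.1404]
eef_rot: [3.136, 0.152, 0.005]
force: [-0.2, 0.2, -2.4]
gripper_width: 0.167
gripper_force: 58.8
```

Emit:
apply_moves(commands=[[0,27.2,-11.1,0,0],[0,27.2,-11.1,0,0],[0,27.2,-11.1,0,0],[0,27.2,-11.1,0,0],[0,27.2,-11.1,0,0],[0,27.2,-11.1,0,0],[0,0,0,0,0],[0,0,0,0,0]])

```text
time: 40.58
ee_pos: [0.6255, 0.0029, 0.1365]
eef_rot: [-3.136, -0.157, 0.005]
force: [0.4, -0.1, -2.1]
gripper_width: 0.17
gripper_force: 58.7
```

Emit:
apply_moves(commands=[[0,0,0,20,0],[0,0,0,20,0],[0,0,0,12,0],[0,0,0,6,0],[0,0,0,0,0],[0,0,0,0,0],[0,0,0,0,0]])

```text
time: 41.17
ee_pos: [0.6267, 0.0011, 0.0821]
eef_rot: [3.138, 0.153, 0.002]
force: [-0.0, -0.1, -1.1]
gripper_width: 0.171
gripper_force: 58.7
```

Emit:
apply_moves(commands=[[0,0,0,4,0],[0,0,0,2.5,0],[0,0,0,1,0],[0,0,0,0,0],[0,0,0,0,0]])

```text
time: 41.58
ee_pos: [0.6265, 0.001, 0.0745]
eef_rot: [3.137, 0.153, 0.001]
force: [-1.4, -0.5, 3.3]
gripper_width: 0.168
gripper_force: 59.6
```

Emit:
apply_moves(commands=[[0.3,0,0,0,0],[0.6,0,0,0,0],[0.7,0,0,0,0],[0.7,0,0,0,0],[0.7,0,0,-15,0],[0.7,0,0,-35,0],[0.7,0,0,-40,0],[0.7,0,0,-40,0]])

```text
time: 42.25
ee_pos: [0.6254, 0.0014, 0.2055]
eef_rot: [-3.137, -0.154, 0.002]
force: [1.3, 0.1, -0.4]
gripper_width: 0.699
gripper_force: 0.0
```

Emit:
apply_moves(commands=[[0.7,0,0,-20,0],[0.7,-30,20,0,0],[0.7,-30,20,0,0],[0.7,0,0,0,0],[0.7,0,0,0,0],[0.7,0,0,0,0]])

```text
time: 42.75
ee_pos: [0.5707, -0.0446, 0.2248]
eef_rot: [3.138, 0.152, 0.003]
force: [-0.1, 0.8, -0.5]
gripper_width: 0.703
gripper_force: 0.0
```

```bash
python3 - <<'E'
from h import *
s=env.observe(); print(s["time"],s["ee_pos"],th(s),s["force"])
for n in("wrist","scene"):
    c=cap(n,n+"13.png"); W2=(wcloud(c) if n=="wrist" else cloud(c)); W=W2.reshape(-1,3)
    print(n); blobs(W2,-80,80,-125,33,46,110)
    L=((W[:,:2]-T)@QS*1000); Z=W[:,2]*1000
    print("stem",[np.round(np.r_[np.median(L[m],0),m.sum()],1).tolist() for a,b in((48,56),(60,70),(75,85),(90,98)) for m in [(abs(L[:,0])<30)&(abs(L[:,1]+45)<30)&(Z>a)&(Z<b)]])
    print("lid",[round(float(np.median(Z[m])),1) for y in(45,65,85,105,125) for m in [(abs(L[:,0])<80)&(abs(L[:,1]-y)<5)&(Z>0)]])
    P=W[(W[:,0]>.40)&(W[:,0]<.70)&(W[:,1]>-.45)&(W[:,1]<-.20)]
    for k,lo,hi,y0,y1,x1 in(("block",.026,.036,-.42,-.33,.7),("grip",.076,.09,-.43,-.33,.7),("handle",.022,.036,-.3,-.22,.58)):
        g=P[(P[:,2]>lo)&(P[:,2]<hi)&(P[:,1]>y0)&(P[:,1]<y1)&(P[:,0]<x1)]
        if len(g)>5: print(k,cv2.minAreaRect(g[:,:2].astype(np.float32)),np.median(g[:,2]))
E
```

```text
42.75 [ 0.57072414 -0.04457078  0.22480992] 5.550463498728406 [-0.08536992  0.7758204  -0.45687196]
wrist
  blob [ -3. -46.] size 36.0 36.0 z [51.1 52.7 95.8]
stem [[0.9, -48.9, 944.0], [1.6, -51.0, 25.0], [-0.2, -51.1, 32.0], [-1.6, -44.8, 386.0]]
lid [45.2, 45.1, 45.1, 45.1, 45.1]
block ((0.5153527855873108, -0.37803754210472107), (0.10704642534255981, 0.03138003870844841), 3.448990821838379) 0.03125134566950133
grip ((0.5159127712249756, -0.37732458114624023), (0.05016327649354935, 0.020482683554291725), 4.491850852966309) 0.08105239414106757
handle ((0.5063923001289368, -0.26320385932922363), (0.023403357714414597, 0.08581224083900452), 88.85604858398438) 0.02904693583365653
scene
  blob [  2. -47.] size 38.0 38.0 z [49.2 56.1 97.4]
stem [[6.0, -47.4, 131.0], [5.1, -47.6, 23.0], [4.2, -47.2, 18.0], [2.0, -46.2, 40.0]]
lid [47.2, 47.3, 47.2, 47.4, 47.1]
block ((0.5163007974624634, -0.3794892132282257), (0.10957808792591095, 0.02919304370880127), 3.0525405406951904) 0.032804815870316806
grip ((0.5174504518508911, -0.37947878241539), (0.052129458636045456, 0.018757289275527), 3.277275323867798) 0.08298777513703048
handle ((0.5084664225578308, -0.26529961824417114), (0.023045750334858894, 0.09060527384281158), 88.6104736328125) 0.0310367201801951
```

Weight is upright in the middle of the plate, lid flat, both tools flat on the mat. Handing in.

```bash
python3 -c "
from workcell import env
print(env.close_job())"
```

```text
the job is handed in; nothing more can be done
None
```

The job is done and handed in at about 43 s (limit 210 s): all six scrap parts went into the bin, the lid is shut flat, the weight stands upright mid-plate, and both tools lie flat on the mat; I got no verdict back, so this rests on my last camera readings (bin contents read just before the lid was shut).

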